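Line up a condiment turntable's top with the drift, then drop in its bolts

TASK

The wooden top has been laid over the spindle of the condiment turntable, but its three brass-lined holes stand over the blank parts of the perforated steel bearing ring hidden underneath. Take the red-handled tapered drift from the hardware block, set its nose in one of the top's holes and, pressing only lightly, ease the top round until the nose drops into a hole of the ring (any of the ring's holes will do); then push the drift down until its collar rests on the wood. With the drift left standing there to hold the line until the nuts go on from below, fit the two brass thumb bolts fully home in the other two holes; never press any of them with more than about 25 N, or the bearing is dented, and do not disturb the jars.

Things in the scene. Friction and masses are not known exactly. Their poses are not given: they have to be found in the camera images.
- swivel: The turntable's foot, fixed to the counter on rubber feet: dark round casting 146 mm across, 14 mm high, with a 60 mm wide bearing housing up to 40 mm; it carries the steel bearing ring. Origin: on the counter, on the spindle's axis; z up. Under the ring's holes the space is open for 26 mm.
- ring_face (a point): Centre of the upper face of the bearing ring, 50 mm above the counter, hidden under the top (the point does not turn with the ring). Ring: steel, 124 mm across, 10 mm thick, spindle 22 mm across rising 19 mm from its middle; twelve 12 mm through-holes every 30 degrees (25 mm apart) on a 48 mm radius. Its angle is not measured. Stiff greased bearing: it turns only above 0.6 N m (12 N at the holes).
- top_middle (a point): Centre of the upper face of the wooden top: loose pale round board 160 mm across, 12 mm thick, about 0.45 kg, lying on the bearing ring, upper face 62 mm above the counter. Its 24 mm middle bore sits over the 22 mm spindle (7 mm proud of the face), so it turns by hand with 1 to 4 N at the holes and shifts only about 1 mm. z up; turns with the top.
- top_hole0 (a point): Mouth, at the upper face, of brass-lined hole 0 of the wooden top's three like 12 mm through-holes, 48 mm from its middle, 120 degrees apart. z up, moves with the top. At the start it stands over blank steel, 7 to 18 mm along the circle from the nearest ring hole each way; under 3 to 8 N the drift's nose slides on the steel and takes the top along; pressed hard it drags the ring too.
- top_hole1 (a point): Mouth, at the upper face, of brass-lined hole 1 of the wooden top's three like 12 mm through-holes, 48 mm from its middle, 120 degrees apart. z up, moves with the top. At the start it stands over blank steel, 7 to 18 mm along the circle from the nearest ring hole each way; under 3 to 8 N the drift's nose slides on the steel and takes the top along; pressed hard it drags the ring too.
- top_hole2 (a point): Mouth, at the upper face, of brass-lined hole 2 of the wooden top's three like 12 mm through-holes, 48 mm from its middle, 120 degrees apart. z up, moves with the top. At the start it stands over blank steel, 7 to 18 mm along the circle from the nearest ring hole each way; under 3 to 8 N the drift's nose slides on the steel and takes the top along; pressed hard it drags the ring too.
- drift_handle (a point): Drift, 0.12 kg, standing in a block hole, collar on the block. Red knurled handle 16 mm across, 3 to 38 mm above the underside of its collar (22 mm across, 3 thick); the point is 20 mm above that underside. Below: 24 mm of shank 11 mm across, then a taper to a blunt 7 mm nose, 44 mm below the collar in all. z up along it. Home in the top, the point is 20 mm above the wood.
- bolt1_head (a point): Brass thumb bolt 1 (both alike, either hole), 0.06 kg, standing in a block hole, collar on the block. Knurled head 16 mm across, 3 to 28 mm above the underside of its 20 mm collar; the point is 15 mm above that underside. Below: plain push-fit steel shank 8 mm across, 30 mm long, last 6.5 mm tapered to 3 mm. z up along it. Home, the point is 15 mm above the wood.
- bolt2_head (a point): Brass thumb bolt 2 (both alike, either hole), 0.06 kg, standing in a block hole, collar on the block. Knurled head 16 mm across, 3 to 28 mm above the underside of its 20 mm collar; the point is 15 mm above that underside. Below: plain push-fit steel shank 8 mm across, 30 mm long, last 6.5 mm tapered to 3 mm. z up along it. Home, the point is 15 mm above the wood.
- block: Hardware block, fixed: brown wooden block 50 x 150 mm, 48 mm high, with three 14 mm holes 45.5 mm deep in a row along its y axis, 50 mm apart; drift and bolts stand in them in any order. Origin: centre of its underside; y along the row. A water dispenser 330 mm tall (its spout 220 mm up) stands behind, between block and turntable: keep the hand on the near side of it when crossing.
- green_jar: Loose spice jar with black lid and green label, 45 mm across, 105 mm tall, to the right of the block; bystander. Origin: centre of its foot.
- red_jar: Loose spice jar with green lid and red label, 46 mm across, 105 mm tall, to the left; bystander. Origin: centre of its foot.
- honey_jar: Loose honey-coloured jar with white lid, 60 mm across, 99 mm tall, to the left; bystander. Origin: centre of its foot.

How it is judged (in metres and radians):
On the way, in this order (a step that is already met when the one before it is completed fails the run):
1. The drift stands fully home in one of the top's holes (collar on the wood), through the bearing ring (z of drift_handle in the frame of top_middle between 0.016 and 0.022 m and (horizontal distance between drift_handle and top_hole0 below 0.003 m or horizontal distance between drift_handle and top_hole1 below 0.003 m or horizontal distance between drift_handle and top_hole2 below 0.003 m) and z of top_middle in the frame of swivel below 0.064 m and angle between top_middle's own z axis and vertical below 0.03 rad and horizontal distance between top_middle and swivel below 0.004 m), for 0.2 s.
2. With the drift still home, the first thumb bolt is fully home in another hole (z of drift_handle in the frame of top_middle between 0.016 and 0.022 m and (horizontal distance between drift_handle and top_hole0 below 0.003 m or horizontal distance between drift_handle and top_hole1 below 0.003 m or horizontal distance between drift_handle and top_hole2 below 0.003 m) and ((z of bolt1_head in the frame of top_middle between 0.011 and 0.017 m and (horizontal distance between bolt1_head and top_hole0 below 0.004 m or horizontal distance between bolt1_head and top_hole1 below 0.004 m or horizontal distance between bolt1_head and top_hole2 below 0.004 m)) or (z of bolt2_head in the frame of top_middle between 0.011 and 0.017 m and (horizontal distance between bolt2_head and top_hole0 below 0.004 m or horizontal distance between bolt2_head and top_hole1 below 0.004 m or horizontal distance between bolt2_head and top_hole2 below 0.004 m)))), for 0.2 s.
At the end, for the whole second after the job is handed in: The drift and both thumb bolts each stand in a hole of the wooden top with their collars on the wood (within 2 mm in height; drift within 3 mm, bolts within 4 mm of the hole's middle), the top lies flat on the ring over its spindle, and all is released and at rest (all of step 1 and z of bolt1_head in the frame of top_middle between 0.011 and 0.017 m and (horizontal distance between bolt1_head and top_hole0 below 0.004 m or horizontal distance between bolt1_head and top_hole1 below 0.004 m or horizontal distance between bolt1_head and top_hole2 below 0.004 m) and z of bolt2_head in the frame of top_middle between 0.011 and 0.017 m and (horizontal distance between bolt2_head and top_hole0 below 0.004 m or horizontal distance between bolt2_head and top_hole1 below 0.004 m or horizontal distance between bolt2_head and top_hole2 below 0.004 m) and linear speed of each of drift, bolt1, bolt2, top below 0.02 m/s); the robot touches nothing.
It fails at once if The drift or a bolt is pressed against the turntable or its top with more than 40 N (contact force between any of drift, bolt1, bolt2 and swivel above 40 N or contact force between any of drift, bolt1, bolt2 and top above 40 N).
It fails at once if A jar is moved by more than 30 mm or tipped (distance of any of green_jar, red_jar, honey_jar from where it was at the start of the episode above 0.03 m or angle between any of green_jar, red_jar, honey_jar's own z axis and vertical above 0.35 rad).
It also fails if it takes over 72 s, if anything falls off the work surface, if the arm or the gripper's body presses on something with over 40 N, if the wrist force passes 120 N, or if a joint passes its speed limit or range.

ROBOT

A 6-joint arm with a two-finger parallel gripper is mounted at the origin on a cart in front of the work surface, level with it; the furniture and walls round the work are solid. World frame = base frame: x ahead of the robot, y to its left, z up, the work surface at z = 0. Lengths are in mm, angles in rad, forces in N, time in s.
With the tool pointing down it reaches from about 350 to 975 mm from the base axis. Payload 7.1 kg.
Tool frame: the origin (TCP) lies midway between the tips of the shut fingers; the grasp point (between the pads) lies 19 mm behind it; z points along the fingers, x is the direction in which the jaws open and shut, and the axes are right-handed (so a half turn about z gives the same grasp; the last joint's range is limited). The gripper opens to 88 mm and grips with 3 to 60 N. Pads are 20 mm wide; open, the fingers measure 115 mm over their backs; the gripper's body (75 mm by 178 mm) begins 61 mm behind the grasp point.
Start: joints at [1.183, 0.423, 1.63, -0, 1.089, -0.019], TCP at [225.278, 582.97, 222.675] pointing down, gripper open.
Joint ranges: [-3, 3], [-0.9, 2.11], [0.09, 2.58], [-1.31, 4.45], [0.11, 2.69], [-2.54, 2.54]. Speed limits (rad/s): [2.39, 2.39, 3.01, 3.14, 3.14, 3.14].

INTERFACE

Orientations are given as a rotation vector (axis times angle).
In Python, from workcell import telemetry, imaging, ticket gives the robot as it stands.
- The arm moves only by the tool jog_arm, never from a script. Its arguments are lists of equal length, an entry for each row: "travel": the shift along the world's x, y, z in units of 400 mm (1.0 is 400 mm), a list of three; "dr": the turn, a rotation vector about the world's x, y, z in units of 90 degrees (1.0 is 90 degrees), a list of three. In form: {"travel": [[tx, ty, tz], ...], "dr": [[wx, wy, wz], ...]}. A call has exactly 10 rows; each row is the pose to reach, as a shift and turn from the pose measured when the call began; what a row does not reach only later rows make up. A row lasts 1/10 s, in which the tool goes at most 50 mm and 8.59 degrees, less where a joint would pass 70% of its speed; a pose out of reach is approached as far as the arm can. A call with a number of a shift or a turn outside -1 to 1 is refused whole. A call with a gripper value outside its range is refused whole. "hand" is the opening, from -1 (shut) to 1 (fully open), set as the call begins (left out, the last holds). The fingers move at their own pace and stop on an object; the grip force is fixed at half the most. Time passes only in rows, so rows that repeat a pose let the fingers close, or fill a call up. It gives the time, the measured TCP pose, the force and the opening at its end, in the units of the state.
- telemetry.get_obs(): the state, without advancing time (a new reading comes with each control period).
- imaging.get_image(name): name is "side" or "top" or "wrist"; returns a dict with "pixels" (420x560x3 uint8, red, green, blue), "range_z" (420x560 float32, mm along the optical axis (not along the pixel's ray), 0 where there is no reading), "fx", "fy", "cx", "cy" (pixels), "extrinsics" (4x4, takes a point from world to camera coordinates). Camera axes: x right, y down, z forward; pixel columns grow to the right and rows downward; lengths in mm; the calibration is good to about 2 mm. A picture is of the moment at which its call begins.
- ticket.close_job(): hands the job in, once; it reports no verdict.
The state is a dict: "t": time; "qpos": joint angles; "qvel": joint speeds; "joint_torque": joint torques, N m; "ee_pos": TCP position; "orientation": TCP orientation; "ft_force": force on the tool from outside, world axes, zero at the start; "moment": the same for the moment, N m; "width": finger opening in mm.
Only numpy, scipy, OpenCV 4.12 (cv2) and the standard library are available. Lean on these libraries where they do the work, as an engineer would, in place of code of your own. Each camera call takes 0.05 s, during which the arm holds its last target. There are 200 camera calls.

## Working session

There is one attempt and no reset: what is moved stays moved. The work goes in short steps, Python scripts to look and compute and a tool call to move; the robot and the scene stay as the last step left them, time stands still between calls to the robot, and variables do not carry over. Pictures are saved under pics/ and viewed, about 8 in all and at most 12, crops included, and the job is handed in when it is done.

Besides the shell and the picture viewer there is one more tool, called after ">>>" by a JSON object that holds its "method" and its "body", one argument or row to a line. jog_arm: Moves the arm, as the interface text tells. Its arguments: {"type":"object","properties":{"travel":{"type":"array"},"dr":{"type":"array"},"hand":{"type":"number"}},"required":["travel","dr"]}

```bash
mkdir -p pics; cat > h.py <<'E'
import numpy as np,cv2
from workcell import telemetry,imaging,ticket
def get(n):
    im=imaging.get_image(n); return im
def save(im,f,crop=None,s=1):
    p=im["pixels"][:,:,::-1]
    if crop: p=p[crop[1]:crop[3],crop[0]:crop[2]]
    cv2.imwrite("pics/"+f,cv2.resize(p,None,fx=s,fy=s))
def ray(im,u,v):
    E=im["extrinsics"];R=E[:3,:3];t=E[:3,3]
    d=R.T@np.array([(u-im["cx"])/im["fx"],(v-im["cy"])/im["fy"],1]);return -R.T@t,d
def onz(im,u,v,z):
    o,d=ray(im,u,v);return o+d*(z-o[2])/d[2]
def pt(im,u,v):
    z=im["range_z"][int(v),int(u)];o,d=ray(im,u,v);return o+d*z
def proj(im,p):
    q=im["extrinsics"]@np.r_[p,1];return im["fx"]*q[0]/q[2]+im["cx"],im["fy"]*q[1]/q[2]+im["cy"]
E
python3 - <<'E'
from h import *
print(telemetry.get_obs())
a=get("top");b=get("side")
for n,i in(("top",a),("side",b)):
    E=i["extrinsics"];print(n,(-E[:3,:3].T@E[:3,3]).round(),E[2,:3].round(2),i["fx"]);np.save(n+".npy",i,allow_pickle=True)
    save(i,n+".png")
p=np.vstack([a["pixels"],b["pixels"]])[:,:,::-1]
cv2.imwrite("pics/both.png",cv2.resize(p,None,fx=.71,fy=.71,interpolation=cv2.INTER_AREA))
E
```

```text
{'t': 0.0, 'qpos': array([ 1.18301417e+00,  4.23801605e-01,  1.63071217e+00, -1.98888001e-05,
        1.08859356e+00, -1.89815237e-02]), 'qvel': array([-0.00035318,  0.00010264, -0.00083624,  0.00043665, -0.00048618,
       -0.00047382]), 'joint_torque': array([ 5.18385132e-04, -5.44628870e+01, -2.73657990e+01,  6.45041233e-02,
        2.28407141e-02, -9.95674054e-05]), 'ee_pos': array([225.06628658, 582.46120543, 221.91748622]), 'orientation': array([ 2.59038938e+00,  1.77599551e+00, -1.97178242e-03]), 'ft_force': array([-0.84535393, -0.41722339, -0.65372701]), 'moment': array([ 0.04522148, -0.04819456,  0.0181434 ]), 'width': 87.81540607366266}
top [ 324.  -15. 1386.] [ 0.09  0.   -1.  ] 418.7640344848878
side [  433. -1193.   632.] [-0.    0.91 -0.42] 465.48384505369717
```

View pics/top.png

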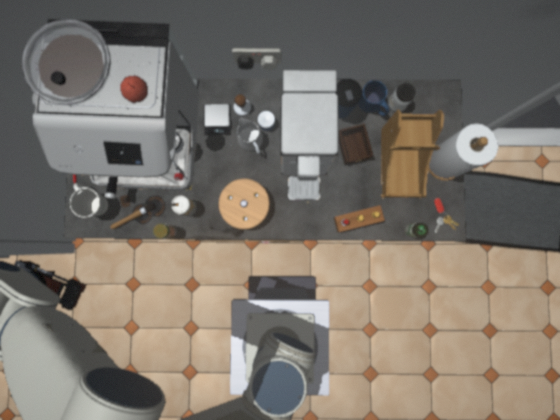

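View pics/side.png

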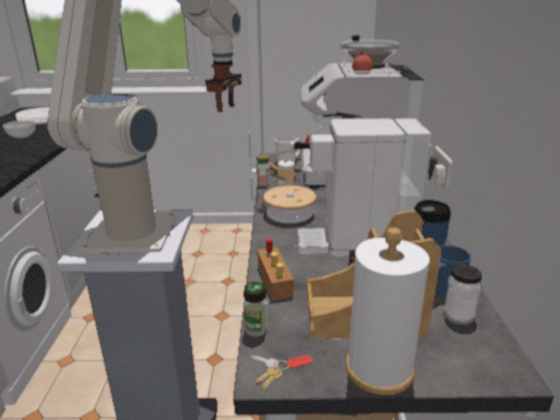

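The top view shows the turntable at about (244,204) and the block at (360,219), with the red drift at (347,221) and the bolts at (362,217) and (376,213). The dispenser is at (304,180).

```bash
python3 - <<'E'
from h import *
a=np.load("top.npy",allow_pickle=True).item();b=np.load("side.npy",allow_pickle=True).item()
for n,i in(("top",a),("side",b)):
    h=cv2.cvtColor(i["pixels"],cv2.COLOR_RGB2HSV).astype(int)
    roi=np.zeros(h.shape[:2],bool)
    if n=="top": roi[200:240,330:390]=1
    else: roi[230:300,255:295]=1
    red=((h[...,0]<6)|(h[...,0]>172))&(h[...,1]>150)&(h[...,2]>60)&roi
    yel=(h[...,0]>17)&(h[...,0]<32)&(h[...,1]>110)&(h[...,2]>110)&roi
    for nm,m,z in(("red",red,86),("yel",yel,76)):
        k,l,s,c=cv2.connectedComponentsWithStats(m.astype(np.uint8))
        for j in range(1,k):
            if s[j,4]>3: print(n,nm,s[j],c[j].round(1),onz(i,*c[j],z if n=="top" else z-12).round(1))
# turntable, pale disc on top
h=cv2.cvtColor(a["pixels"],cv2.COLOR_RGB2HSV).astype(int)
m=(h[...,1]>70)&(h[...,2]>110);r=np.zeros_like(m);r[170:238,210:280]=1;m&=r
c=max(cv2.findContours(m.astype(np.uint8),0,1)[0],key=cv2.contourArea)
(e,ax,_)=cv2.fitEllipse(c);print("disc",e,ax,onz(a,*e,62),pt(a,e[0]+8,e[1]))
print("block ends",onz(a,337,224,48),onz(a,384,213,48))
print("spout",[pt(a,u,v).round() for u,v in((304,190),(290,200),(318,200),(309,165),(309,205))])
cv2.imwrite("pics/top_crop.png",cv2.resize(a["pixels"][170:245,200:450,::-1],None,fx=3.2,fy=3.2,interpolation=2))
E
```

```text
top red [345 220   4   4  13] [346.4 221.4] [ 401.6 -207.3   86. ]
top yel [372 211   8   7  38] [375.5 214. ] [ 426.  -300.2   76. ]
top yel [357 215   7   6  33] [360.4 217.7] [ 414.1 -252.6   76. ]
side red [267 239   5  13  60] [269.  245.1] [ 403.3 -209.2   74. ]
side yel [271 252  13  25 168] [276.8 264. ] [ 422.3 -279.8   64. ]
disc (243.5493621826172, 203.49644470214844) (49.769737243652344, 50.349769592285156) [457.79895    115.33368187  62.        ] [457.9531634   89.89977783  62.09824222]
block ends [ 395.30643564 -182.94743778   48.        ] [ 431.54569801 -333.47702818   48.        ]
spout [array([508., -78.,  23.]), array([476., -33.,   5.]), array([ 477., -126.,   -0.]), array([535., -78., 306.]), array([460., -96.,   0.])]
```

View pics/top_crop.png

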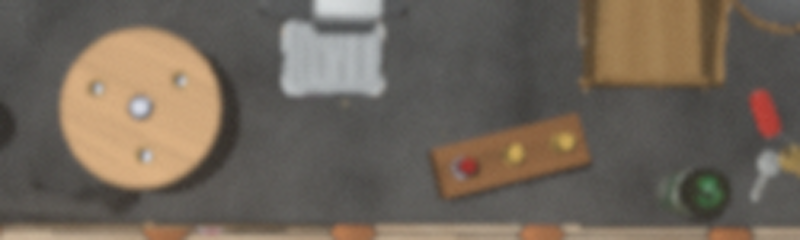

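>>> {"method": "jog_arm", "body": {
  "travel": [
    [0.38, -0.88, 0],
    [0.38, -0.88, 0],
    [0.38, -0.88, 0],
    [0.38, -0.88, 0],
    [0.38, -0.88, 0],
    [0.38, -0.88, 0],
    [0.38, -0.88, 0],
    [0.38, -0.88, 0],
    [0.38, -0.88, 0],
    [0.38, -0.88, 0]
  ],
  "dr": [
    [0, 0, -0.61],
    [0, 0, -0.61],
    [0, 0, -0.61],
    [0, 0, -0.61],
    [0, 0, -0.61],
    [0, 0, -0.61],
    [0, 0, -0.61],
    [0, 0, -0.61],
    [0, 0, -0.61],
    [0, 0, -0.61]
  ],
  "hand": 0.2
}}

```text
t: 1.1
ee_pos: [377.3, 230.0, 221.9]
orientation: [-3.119, -0.378, 0.002]
ft_force: [-0.2, 0.5, -0.4]
width: 52.3
```

>>> {"method": "jog_arm", "body": {
  "travel": [
    [0.04, -0.98, 0],
    [0.04, -0.98, 0],
    [0.04, -0.98, 0],
    [0.04, -0.98, 0],
    [0.04, -0.98, 0],
    [0.04, -0.98, 0],
    [0.04, -0.98, 0],
    [0.04, -0.98, 0],
    [0.04, -0.98, 0],
    [0.04, -0.98, 0]
  ],
  "dr": [
    [0, 0, 0],
    [0, 0, 0],
    [0, 0, 0],
    [0, 0, 0],
    [0, 0, 0],
    [0, 0, 0],
    [0, 0, 0],
    [0, 0, 0],
    [0, 0, 0],
    [0, 0, 0]
  ]
}}

```text
t: 2.1
ee_pos: [393.5, -161.7, 221.6]
orientation: [-3.118, -0.377, 0.003]
ft_force: [0.3, 0.2, -0.4]
width: 52.4
```

```bash
python3 - <<'E'
from h import *
w=get("wrist");np.save("w1.npy",w,allow_pickle=True);save(w,"w1.png")
E=w["extrinsics"];print((-E[:3,:3].T@E[:3,3]).round(),E[2,:3].round(2),telemetry.get_obs()["ee_pos"])
for z,p in((86,[402,-208]),(76,[414,-252.6]),(76,[426,-300])): print(proj(w,p+[z]))
E
```

```text
[378. -97. 384.] [ 0.06 -0.24 -0.97] [ 393.30073476 -160.90164906  221.59241479]
(np.float64(275.00852951357047), np.float64(254.04690649340714))
(np.float64(276.3321843397263), np.float64(295.7628132803394))
(np.float64(276.8062217014705), np.float64(340.87384645032694))
```

View pics/w1.png

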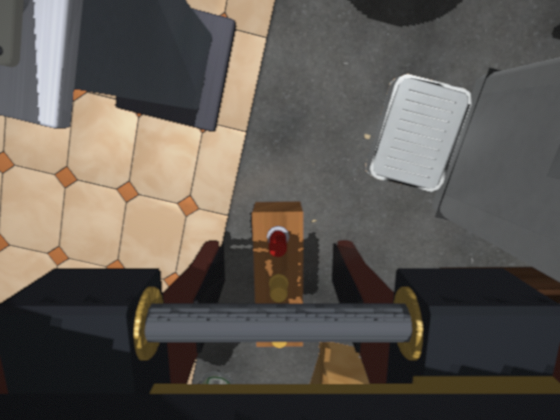

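The wrist view shows the drift at about (278,243) and bolt heads at (279,288) and (279,343), centred between the jaws.

```bash
python3 - <<'E'
from h import *
w=np.load("w1.npy",allow_pickle=True).item()
v,u=np.mgrid[0:420,0:560];R=w["extrinsics"][:3,:3];t=w["extrinsics"][:3,3];Z=w["range_z"]
P=(np.stack([(u-w["cx"])/w["fx"]*Z,(v-w["cy"])/w["fy"]*Z,Z],-1)-t)@R
h=cv2.cvtColor(w["pixels"],cv2.COLOR_RGB2HSV).astype(int)
roi=(u>240)&(u<320)&(v>195)&(v<303)
top=roi&(P[...,2]>70)&(P[...,2]<95)
k,l,s,c=cv2.connectedComponentsWithStats(top.astype(np.uint8))
for j in range(1,k):
    q=P[l==j]; 
    if len(q)>15: zz=np.percentile(q[:,2],90);qq=q[q[:,2]>zz-3];print(s[j],qq.mean(0).round(1),qq.min(0).round(1),qq.max(0).round(1),len(qq))
b=roi&(abs(P[...,2]-48)<3);print("block",P[b].min(0),P[b].max(0))
red=roi&((h[...,0]<6)|(h[...,0]>172))&(h[...,1]>150)
q=P[red];print("red",q.min(0).round(1),q.max(0).round(1),red.sum())
E
```

```text
[268 235  19  23 331] [ 402.5 -202.3   86.5] [ 395.1 -210.7   84.2] [ 410.  -194.6   88.5] 233
[270 284  17  19 243] [ 415.  -250.7   76.5] [ 407.5 -258.8   74.6] [ 422.7 -243.2   78.4] 196
block [ 372.83820593 -279.17628542   45.00327649] [ 443.75926283 -172.65867888   50.99233628]
red [ 377.9 -216.9   50.1] [414.1 -96.7 384.5] 360
```

>>> {"method": "jog_arm", "body": {
  "travel": [
    [0.023, -0.104, 0],
    [0.023, -0.104, -0.05],
    [0.023, -0.104, -0.15],
    [0.023, -0.104, -0.25],
    [0.023, -0.104, -0.33],
    [0.023, -0.104, -0.38],
    [0.023, -0.104, -0.4],
    [0.023, -0.104, -0.4165],
    [0.023, -0.104, -0.4165],
    [0.023, -0.104, -0.4165]
  ],
  "dr": [
    [0, 0, 0],
    [0, 0, 0],
    [0, 0, 0],
    [0, 0, 0],
    [0, 0, 0],
    [0, 0, 0],
    [0, 0, 0],
    [0, 0, 0],
    [0, 0, 0],
    [0, 0, 0]
  ]
}}

```text
t: 3.15
ee_pos: [403.3, -202.4, 55.8]
orientation: [-3.118, -0.38, 0.002]
ft_force: [0.4, -0.4, 0.0]
width: 52.9
```

>>> {"method": "jog_arm", "body": {
  "travel": [
    [0, 0, 0],
    [0, 0, 0],
    [0, 0, 0],
    [0, 0, 0],
    [0, 0, 0],
    [0, 0, 0],
    [0, 0, 0],
    [0, 0, 0],
    [0, 0, 0],
    [0, 0, 0]
  ],
  "dr": [
    [0, 0, 0],
    [0, 0, 0],
    [0, 0, 0],
    [0, 0, 0],
    [0, 0, 0],
    [0, 0, 0],
    [0, 0, 0],
    [0, 0, 0],
    [0, 0, 0],
    [0, 0, 0]
  ],
  "hand": -1
}}

```text
t: 4.15
ee_pos: [403.2, -202.5, 55.8]
orientation: [-3.118, -0.38, 0.002]
ft_force: [-0.8, -1.8, 1.7]
width: 14.9
```

>>> {"method": "jog_arm", "body": {
  "travel": [
    [0, 0, 0.12],
    [0, 0, 0.24],
    [-0.03, 0.08, 0.28],
    [-0.06, 0.16, 0.28],
    [-0.08, 0.25, 0.28],
    [-0.08, 0.36, 0.28],
    [-0.06, 0.46, 0.28],
    [-0.02, 0.56, 0.28],
    [0.05, 0.63, 0.28],
    [0.06, 0.63, 0.28]
  ],
  "dr": [
    [0, 0, 0],
    [0, 0, 0],
    [0, 0, 0],
    [0, 0, 0],
    [0, 0, 0],
    [0, 0, 0],
    [0, 0, 0],
    [0, 0, 0],
    [0, 0, 0],
    [0, 0, 0]
  ]
}}

```text
t: 5.15
ee_pos: [430.1, 52.5, 168.2]
orientation: [-3.117, -0.386, -0.003]
ft_force: [-0.5, -0.8, -1.2]
width: 14.8
```

```bash
python3 - <<'E'
from h import *
w=get("wrist");np.save("w2.npy",w,allow_pickle=True);save(w,"w2.png")
o=telemetry.get_obs();print(o["ee_pos"],o["width"],o["ft_force"],w["fx"])
E
```

```text
[429.00552002  51.14826489 167.84573235] 15.166826372718777 [ 0.21029985 -0.11333839 -2.02724109] 353.6804257582266
```

View pics/w2.png

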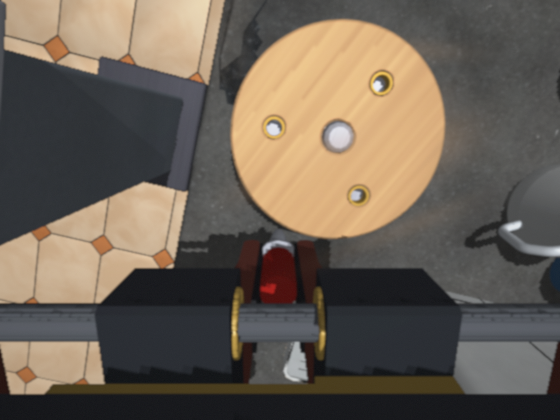

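The turntable is at about (338,128), with brass holes at (274,127), (381,83) and (358,195). The drift is in the jaws at (278,275), but its shank isn't obvious.

```bash
python3 - <<'E'
from h import *
w=np.load("w2.npy",allow_pickle=True).item();T=telemetry.get_obs()["ee_pos"]
h=cv2.cvtColor(w["pixels"],cv2.COLOR_RGB2HSV).astype(int)
for x,y in((274,127),(381,83),(358,195)):
    m=np.zeros((420,560),np.uint8);s=np.s_[y-18:y+18,x-18:x+18]
    m[s]=((h[s][...,1]>150)|(h[s][...,1]<60)|(h[s][...,2]<90))
    c=max(cv2.findContours(m,0,1)[0],key=cv2.contourArea);(cx,cy),ax,_=cv2.fitEllipse(c)
    print((round(cx,1),round(cy,1)),np.round(ax,1),onz(w,cx,cy,62).round(1))
m=np.zeros((420,560),np.uint8);m[:238]=((h[...,1]>60)&(h[...,2]>120))[:238];m[:,:225]=0
c=max(cv2.findContours(m,0,1)[0],key=cv2.contourArea);c=cv2.convexHull(c);e=cv2.fitEllipse(c);print("disc",e,onz(w,*e[0],62).round(1))
print("spindle",onz(w,338.5,136,69))
for dz in(31,0,-7.8,-20,-51.8): print(dz,np.round(proj(w,T+[0,0,dz])))
save(w,"w2c.png",(210,180,350,320),4)
E
```

```text
(273.3, 127.5) [14.1 14.9] [411.7 113.6  62. ]
(381.6, 82.6) [19.  20.1] [479.7 163.   62. ]
(358.7, 196.0) [14.6 15.8] [488.4  79.5  62. ]
disc ((337.6407165527344, 128.28839111328125), (212.8529815673828, 222.5775146484375), 30.811859130859375) [458.1 124.6  62. ]
spindle [459.08376433 119.35191637  69.        ]
31 [274. 294.]
0 [275. 265.]
-7.8 [275. 259.]
-20 [275. 251.]
-51.8 [275. 233.]
```

View pics/w2c.png

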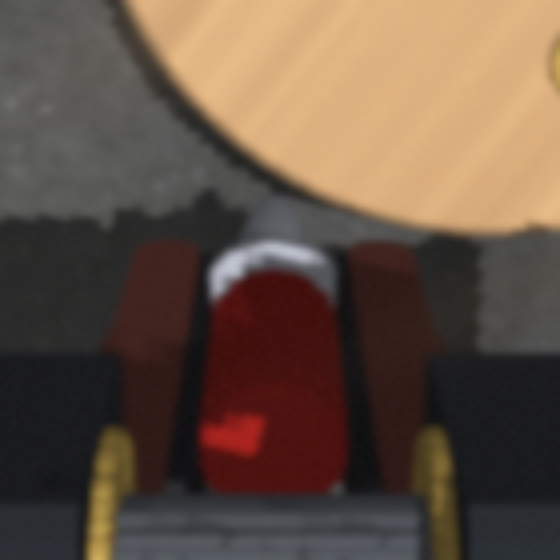

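>>> {"method": "jog_arm", "body": {
  "travel": [
    [-0.02, 0.08, 0],
    [-0.0455, 0.156, 0],
    [-0.0455, 0.156, -0.05],
    [-0.0455, 0.156, -0.09],
    [-0.0455, 0.156, -0.11],
    [-0.0455, 0.156, -0.12],
    [-0.0455, 0.156, -0.12],
    [-0.0455, 0.156, -0.12],
    [-0.0455, 0.156, -0.12],
    [-0.0455, 0.156, -0.12]
  ],
  "dr": [
    [0, 0, 0],
    [0, 0, 0],
    [0, 0, 0],
    [0, 0, 0],
    [0, 0, 0],
    [0, 0, 0],
    [0, 0, 0],
    [0, 0, 0],
    [0, 0, 0],
    [0, 0, 0]
  ]
}}

```text
t: 6.2
ee_pos: [411.1, 113.5, 120.3]
orientation: [-3.118, -0.385, -0.002]
ft_force: [1.0, 0.2, -0.5]
width: 15.3
```

```bash
python3 - <<'E'
from h import *
w=get("wrist");np.save("w3.npy",w,allow_pickle=True);save(w,"w3.png",(200,100,400,260),4)
o=telemetry.get_obs();T=o["ee_pos"];print(T,o["width"],o["ft_force"],o["orientation"])
print("nose",proj(w,T-[0,0,51.8]),"below on wood",proj(w,[T[0],T[1],62]),"hole meas",proj(w,[411.7,113.6,62]),"other",proj(w,[479.7,163,62]),proj(w,[488.4,79.5,62]))
E
```

```text
[411.06441358 113.5405079  120.24216662] 15.093744441433413 [ 0.24651917  0.09687375 -1.25418273] [-3.11759838e+00 -3.85440895e-01 -1.59330011e-03]
nose (np.float64(277.50034657824824), np.float64(231.62170094865363)) below on wood (np.float64(277.4942280126454), np.float64(228.67701565302625)) hole meas (np.float64(278.46156503370327), np.float64(228.8181135416466)) other (np.float64(401.974987247193), np.float64(181.03300640346058)) (np.float64(374.5449943918185), np.float64(300.7224694157541))
```

View pics/w3.png

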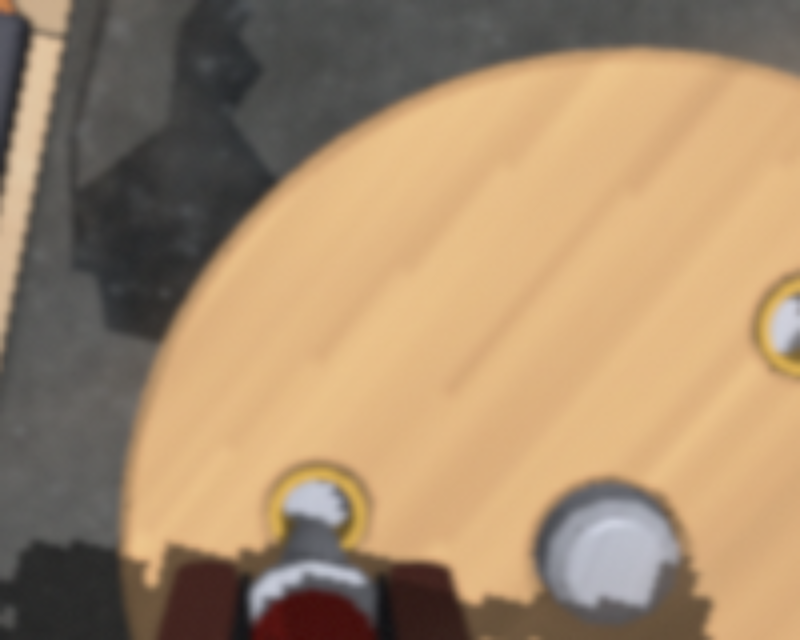

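>>> {"method": "jog_arm", "body": {
  "travel": [
    [0.0015, 0.004, 0],
    [0.0015, 0.004, 0],
    [0.0015, 0.004, -0.006],
    [0.0015, 0.004, -0.011],
    [0.0015, 0.004, -0.015],
    [0.0015, 0.004, -0.018],
    [0.0015, 0.004, -0.02],
    [0.0015, 0.004, -0.021],
    [0.0015, 0.004, -0.021],
    [0.0015, 0.004, -0.021]
  ],
  "dr": [
    [0, 0, 0],
    [0, 0, 0],
    [0, 0, 0],
    [0, 0, 0],
    [0, 0, 0],
    [0, 0, 0],
    [0, 0, 0],
    [0, 0, 0],
    [0, 0, 0],
    [0, 0, 0]
  ]
}}

```text
t: 7.25
ee_pos: [411.7, 115.1, 111.8]
orientation: [-3.118, -0.385, -0.002]
ft_force: [-0.5, -0.5, -2.5]
width: 15.0
```

>>> {"method": "jog_arm", "body": {
  "travel": [
    [0, 0, -0.002],
    [0, 0, -0.004],
    [0, 0, -0.006],
    [0, 0, -0.008],
    [0, 0, -0.01],
    [0, 0, -0.012],
    [0, 0, -0.014],
    [0, 0, -0.015],
    [0, 0, -0.015],
    [0, 0, -0.015]
  ],
  "dr": [
    [0, 0, 0],
    [0, 0, 0],
    [0, 0, 0],
    [0, 0, 0],
    [0, 0, 0],
    [0, 0, 0],
    [0, 0, 0],
    [0, 0, 0],
    [0, 0, 0],
    [0, 0, 0]
  ]
}}

```text
t: 8.25
ee_pos: [411.7, 115.2, 105.8]
orientation: [-3.118, -0.385, -0.002]
ft_force: [-0.2, 0.3, -1.9]
width: 15.3
```

>>> {"method": "jog_arm", "body": {
  "travel": [
    [0, 0, -0.002],
    [0, 0, -0.004],
    [0, 0, -0.006],
    [0, 0, -0.008],
    [0, 0, -0.009],
    [0, 0, -0.01],
    [0, 0, -0.011],
    [0, 0, -0.011],
    [0, 0, -0.011],
    [0, 0, -0.011]
  ],
  "dr": [
    [0, 0, 0],
    [0, 0, 0],
    [0, 0, 0],
    [0, 0, 0],
    [0, 0, 0],
    [0, 0, 0],
    [0, 0, 0],
    [0, 0, 0],
    [0, 0, 0],
    [0, 0, 0]
  ]
}}

```text
t: 9.25
ee_pos: [411.8, 115.2, 101.6]
orientation: [-3.118, -0.385, -0.002]
ft_force: [-0.2, 0.7, 4.5]
width: 14.9
```

>>> {"method": "jog_arm", "body": {
  "travel": [
    [0, -0.0015, 0],
    [0.0002, -0.003, 0],
    [0.0004, -0.0045, 0],
    [0.0006, -0.006, 0],
    [0.0008, -0.0075, 0],
    [0.0011, -0.009, 0],
    [0.0014, -0.0105, 0],
    [0.0017, -0.0125, 0],
    [0.0017, -0.0125, 0],
    [0.0017, -0.0125, 0]
  ],
  "dr": [
    [0, 0, 0],
    [0, 0, 0],
    [0, 0, 0],
    [0, 0, 0],
    [0, 0, 0],
    [0, 0, 0],
    [0, 0, 0],
    [0, 0, 0],
    [0, 0, 0],
    [0, 0, 0]
  ]
}}

```text
t: 10.25
ee_pos: [412.7, 110.2, 101.7]
orientation: [-3.117, -0.385, -0.003]
ft_force: [0.1, 4.1, 2.4]
width: 15.0
```

>>> {"method": "jog_arm", "body": {
  "travel": [
    [0.0002, -0.001, -0.0006],
    [0.0004, -0.002, -0.0006],
    [0.0007, -0.003, -0.0006],
    [0.0009, -0.004, -0.0006],
    [0.0011, -0.005, -0.0006],
    [0.0014, -0.006, -0.0006],
    [0.0017, -0.0075, -0.0006],
    [0.0019, -0.0085, -0.0006],
    [0.0019, -0.0085, -0.0006],
    [0.0019, -0.0085, -0.0006]
  ],
  "dr": [
    [0, 0, 0],
    [0, 0, 0],
    [0, 0, 0],
    [0, 0, 0],
    [0, 0, 0],
    [0, 0, 0],
    [0, 0, 0],
    [0, 0, 0],
    [0, 0, 0],
    [0, 0, 0]
  ]
}}

```text
t: 11.25
ee_pos: [413.6, 106.8, 101.4]
orientation: [-3.118, -0.385, -0.003]
ft_force: [0.3, 4.5, 5.1]
width: 14.8
```

>>> {"method": "jog_arm", "body": {
  "travel": [
    [0.0003, -0.001, -0.0004],
    [0.0006, -0.002, -0.0004],
    [0.0009, -0.003, -0.0004],
    [0.0012, -0.004, -0.0004],
    [0.0015, -0.005, -0.0004],
    [0.0018, -0.006, -0.0004],
    [0.0022, -0.0075, -0.0004],
    [0.0025, -0.0085, -0.0004],
    [0.0025, -0.0085, -0.0004],
    [0.0025, -0.0085, -0.0004]
  ],
  "dr": [
    [0, 0, 0],
    [0, 0, 0],
    [0, 0, 0],
    [0, 0, 0],
    [0, 0, 0],
    [0, 0, 0],
    [0, 0, 0],
    [0, 0, 0],
    [0, 0, 0],
    [0, 0, 0]
  ]
}}

```text
t: 12.25
ee_pos: [414.4, 103.4, 101.2]
orientation: [-3.118, -0.385, -0.003]
ft_force: [-0.5, 3.7, 4.1]
width: 15.0
```

>>> {"method": "jog_arm", "body": {
  "travel": [
    [0.0004, -0.001, -0.0005],
    [0.0008, -0.002, -0.0005],
    [0.0012, -0.003, -0.0005],
    [0.0016, -0.004, -0.0005],
    [0.002, -0.005, -0.0005],
    [0.0024, -0.006, -0.0005],
    [0.0028, -0.007, -0.0005],
    [0.0031, -0.008, -0.0005],
    [0.0031, -0.008, -0.0005],
    [0.0031, -0.008, -0.0005]
  ],
  "dr": [
    [0, 0, 0],
    [0, 0, 0],
    [0, 0, 0],
    [0, 0, 0],
    [0, 0, 0],
    [0, 0, 0],
    [0, 0, 0],
    [0, 0, 0],
    [0, 0, 0],
    [0, 0, 0]
  ]
}}

```text
t: 13.25
ee_pos: [415.5, 100.1, 100.9]
orientation: [-3.118, -0.385, -0.002]
ft_force: [-0.5, 4.2, 2.3]
width: 14.8
```

>>> {"method": "jog_arm", "body": {
  "travel": [
    [0.0004, -0.001, -0.0005],
    [0.0009, -0.002, -0.0006],
    [0.0014, -0.003, -0.0006],
    [0.0019, -0.004, -0.0006],
    [0.0023, -0.005, -0.0006],
    [0.0028, -0.006, -0.0006],
    [0.0033, -0.007, -0.0006],
    [0.0037, -0.0079, -0.0006],
    [0.0037, -0.0079, -0.0006],
    [0.0037, -0.0079, -0.0006]
  ],
  "dr": [
    [0, 0, 0],
    [0, 0, 0],
    [0, 0, 0],
    [0, 0, 0],
    [0, 0, 0],
    [0, 0, 0],
    [0, 0, 0],
    [0, 0, 0],
    [0, 0, 0],
    [0, 0, 0]
  ]
}}

```text
t: 14.25
ee_pos: [416.7, 96.9, 100.6]
orientation: [-3.118, -0.385, -0.001]
ft_force: [-3.0, 3.4, 2.5]
width: 14.9
```

```bash
python3 - <<'E'
from h import *
w=get("wrist");np.save("w4.npy",w,allow_pickle=True)
save(w,"w4.png",(220,120,420,270),4)
o=telemetry.get_obs();T=o["ee_pos"];print(T,o["ft_force"])
print("nose",proj(w,T-[0,0,51.8]))
E
```

```text
[416.7736778   96.88398778 100.61140698] [-3.11313702  4.40886834  1.97512059]
nose (np.float64(277.6769045363578), np.float64(231.68327871198417))
```

View pics/w4.png

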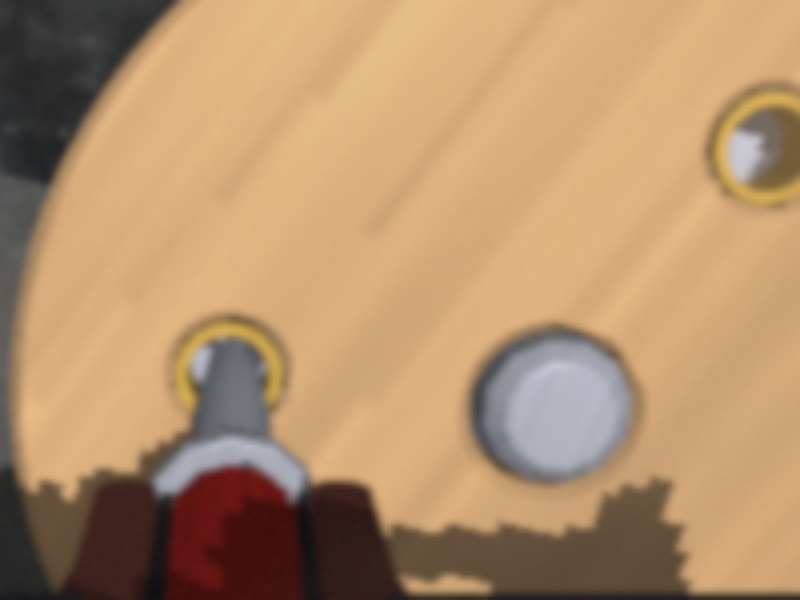

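The drift pivoted about the jaw axis: it now leans about 15°, with its collar at crop (232,460) and the hole at crop (230,370). The top has hardly turned. I'll release it, turn the jaws to the tangent direction, regrip it upright and move without pressing.

>>> {"method": "jog_arm", "body": {
  "travel": [
    [0, 0, 0],
    [0, 0, 0],
    [0, 0, 0],
    [0, 0, 0],
    [0, 0, 0.05],
    [0, 0, 0.15],
    [0, 0, 0.2],
    [0, 0, 0.2],
    [0, 0, 0.2],
    [0, 0, 0.2]
  ],
  "dr": [
    [0, 0, 0],
    [0, 0, 0],
    [0, 0, 0],
    [0, 0, 0],
    [0, 0, 0],
    [0, 0, 0.09],
    [0, 0, 0.18],
    [0, 0, 0.27],
    [0, 0, 0.36],
    [0, 0, 0.45]
  ],
  "hand": 1
}}

```text
t: 15.3
ee_pos: [416.9, 96.8, 180.9]
orientation: [-2.788, -1.449, -0.002]
ft_force: [-0.9, 0.0, 0.5]
width: 87.0
```

>>> {"method": "jog_arm", "body": {
  "travel": [
    [0, 0, 0],
    [0, 0, 0],
    [0, 0, 0],
    [0, 0, 0],
    [0, 0, 0],
    [0, 0, 0],
    [0, 0, 0],
    [0, 0, 0],
    [0, 0, 0],
    [0, 0, 0]
  ],
  "dr": [
    [0, 0, 0.09],
    [0, 0, 0.18],
    [0, 0, 0.27],
    [0, 0, 0.36],
    [0, 0, 0.45],
    [0, 0, 0.51],
    [0, 0, 0.51],
    [0, 0, 0.51],
    [0, 0, 0.51],
    [0, 0, 0.51]
  ]
}}

```text
t: 16.3
ee_pos: [416.9, 96.8, 180.9]
orientation: [-2.003, -2.42, -0.002]
ft_force: [0.2, 0.6, 0.6]
width: 87.6
```

```bash
python3 - <<'E'
from h import *
w=get("wrist");np.save("w5.npy",w,allow_pickle=True)
p=w["pixels"][:,:,::-1];cv2.imwrite("pics/w5.png",p)
o=telemetry.get_obs();print(o["ee_pos"],o["orientation"],o["qpos"])
E
```

```text
[416.93458631  96.79692059 180.93023885] [-2.00265371e+00 -2.41974601e+00 -2.24088121e-03] [ 1.99325900e-01  1.95878600e-01  2.08274770e+00  1.80222029e-03
  8.62238812e-01 -1.56071353e+00]
```

View pics/w5.png

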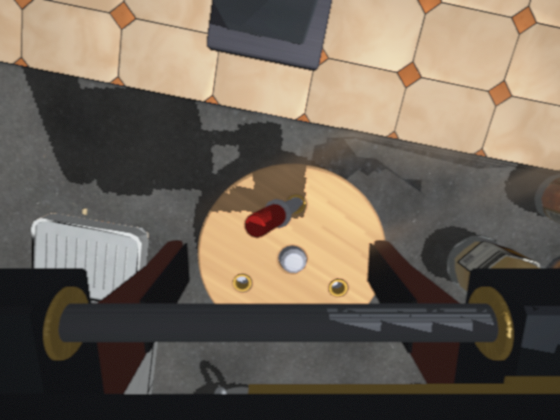

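The drift leans toward −y (image left), with its collar at about (293,208) and handle top at about (262,222). The free holes are at (242,282) and (338,288).

```bash
python3 - <<'E'
from h import *
w=np.load("w5.npy",allow_pickle=True).item()
h=cv2.cvtColor(w["pixels"],cv2.COLOR_RGB2HSV).astype(int)
H=[]
for x,y in((242,282),(338,288)):
    m=np.zeros((420,560),np.uint8);s=np.s_[y-14:y+14,x-14:x+14]
    m[s]=((h[s][...,1]>150)|(h[s][...,1]<60)|(h[s][...,2]<90))
    c=max(cv2.findContours(m,0,1)[0],key=cv2.contourArea);(cx,cy),ax,_=cv2.fitEllipse(c)
    H.append(onz(w,cx,cy,62)[:2]);print((cx,cy),ax,H[-1])
a,b=H[0],H[1]
d=b-a
C=(a+b)/2; print("sep",np.hypot(*d))
n=np.array([-d[1],d[0]])/np.hypot(*d)  # toward -x?
if n[0]>0:n=-n
print("centre",C+n*24,"hole0",C+n*72)
v,u=np.mgrid[0:420,0:560];R=w["extrinsics"][:3,:3];t=w["extrinsics"][:3,3];Z=w["range_z"]
P=(np.stack([(u-w["cx"])/w["fx"]*Z,(v-w["cy"])/w["fy"]*Z,Z],-1)-t)@R
roi=(u>230)&(u<310)&(v>190)&(v<245)&(P[...,2]>75)
red=roi&((h[...,0]<8)|(h[...,0]>170))&(h[...,1]>120)
q=P[red];print(len(q),q.min(0).round(),q.max(0).round())
for z0,z1 in((85,100),(100,115),(115,130),(125,150)):
    k=q[(q[:,2]>z0)&(q[:,2]<z1)];print(z0,len(k),k.mean(0).round(1) if len(k) else 0, (k.min(0).round(),k.max(0).round()) if len(k) else 0)
E
```

```text
(241.84336853027344, 282.0752258300781) (13.68315315246582, 15.008310317993164) [489.23996727  79.85621023]
(337.9664306640625, 287.64697265625) (13.206575393676758, 14.973666191101074) [478.99519944 162.76333981]
sep 83.53770048986226
centre [460.2987435  118.36649999] hole0 [412.66106379 112.47994992]
853 [352.  76.  96.] [424. 102. 344.]
85 21 [409.6  97.9  99. ] (array([408.,  91.,  96.]), array([415., 102., 100.]))
100 244 [412.1  95.3 107.8] (array([408.,  84., 100.]), array([421., 102., 115.]))
115 583 [415.8  85.7 124.4] (array([409.,  76., 115.]), array([424.,  96., 130.]))
125 324 [417.1  84.6 126.9] (array([410.,  78., 125.]), array([424.,  91., 130.]))
```

>>> {"method": "jog_arm", "body": {
  "travel": [
    [-0.0085, 0.033, 0],
    [-0.0085, 0.033, -0.05],
    [-0.0085, 0.033, -0.12],
    [-0.0085, 0.033, -0.17],
    [-0.0085, 0.033, -0.19],
    [-0.0085, 0.033, -0.196],
    [-0.0085, 0.033, -0.196],
    [-0.0085, 0.033, -0.196],
    [-0.0085, 0.033, -0.196],
    [-0.0085, 0.033, -0.196]
  ],
  "dr": [
    [0, 0, 0],
    [0, 0, 0],
    [0, 0, 0],
    [0, 0, 0],
    [0, 0, 0],
    [0, 0, 0],
    [0, 0, 0],
    [0, 0, 0],
    [0, 0, 0],
    [0, 0, 0]
  ]
}}

```text
t: 17.35
ee_pos: [414.0, 110.1, 103.1]
orientation: [2.003, 2.42, 0.004]
ft_force: [0.3, -0.2, -0.2]
width: 87.9
```

>>> {"method": "jog_arm", "body": {
  "travel": [
    [0, 0, 0],
    [0, 0, 0],
    [0, 0, 0],
    [0, 0, 0],
    [0, 0, 0],
    [0, 0, 0],
    [0, 0, 0],
    [0, 0, 0],
    [0, 0, 0],
    [0, 0, 0]
  ],
  "dr": [
    [0, 0, 0],
    [0, 0, 0],
    [0, 0, 0],
    [0, 0, 0],
    [0, 0, 0],
    [0, 0, 0],
    [0, 0, 0],
    [0, 0, 0],
    [0, 0, 0],
    [0, 0, 0]
  ],
  "hand": -1
}}

```text
t: 18.35
ee_pos: [414.0, 110.1, 103.1]
orientation: [2.003, 2.42, 0.004]
ft_force: [-0.6, -0.5, -1.4]
width: 15.0
```

```bash
python3 - <<'E'
from h import *
w=get("wrist");np.save("w6.npy",w,allow_pickle=True)
save(w,"w6.png",(200,130,380,270),4)
o=telemetry.get_obs();T=o["ee_pos"];print(T,o["ft_force"],o["width"],"nose",proj(w,T-[0,0,51.8]))
E
```

```text
[413.98155436 110.06306082 103.11665765] [ 1.49682768 -1.14879969  0.33873281] 15.178276335918728 nose (np.float64(276.25655076831015), np.float64(229.7547566256623))
```

View pics/w6.png

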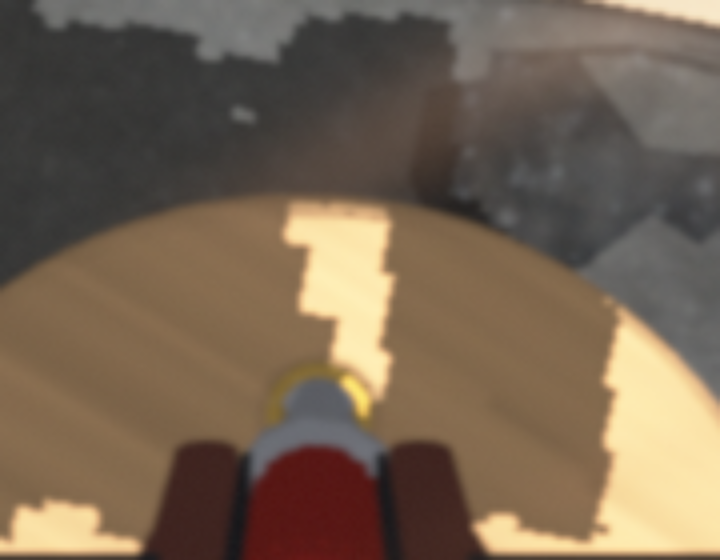

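>>> {"method": "jog_arm", "body": {
  "travel": [
    [0, 0, 0.002],
    [0.0004, -0.002, 0.002],
    [0.0009, -0.004, 0.002],
    [0.0014, -0.006, 0.002],
    [0.0019, -0.008, 0.002],
    [0.0024, -0.01, 0.002],
    [0.0029, -0.012, 0.002],
    [0.0034, -0.0139, 0.002],
    [0.0034, -0.0139, 0.0005],
    [0.0034, -0.0139, -0.0005]
  ],
  "dr": [
    [0, 0, 0],
    [0, 0, 0],
    [0, 0, 0],
    [0, 0, 0],
    [0, 0, 0],
    [0, 0, 0],
    [0, 0, 0],
    [0, 0, 0],
    [0, 0, 0],
    [0, 0, 0]
  ]
}}

```text
t: 19.4
ee_pos: [415.5, 104.5, 103.0]
orientation: [2.003, 2.42, 0.004]
ft_force: [-0.1, 2.6, 4.6]
width: 15.0
```

```bash
cat > holes.py <<'E'
from h import *
import sys
def meas(w,pred):
    h=cv2.cvtColor(w["pixels"],cv2.COLOR_RGB2HSV).astype(int);H=[]
    for p in pred:
        x,y=np.round(proj(w,[*p,62])).astype(int)
        m=np.zeros((420,560),np.uint8);s=np.s_[max(y-20,0):y+20,max(x-20,0):x+20]
        m[s]=(h[s][...,0]>20)&(h[s][...,0]<32)&(h[s][...,1]>150)
        q=np.argwhere(m)[:,::-1]
        if len(q)<20: print("lost",p,(x,y),len(q));continue
        (cx,cy),ax,_=cv2.fitEllipse(cv2.convexHull(q.astype(np.int32)));print((round(cx),round(cy)),np.round(ax,1),onz(w,cx,cy,62)[:2].round(1))
if __name__=="__main__":
    w=get("wrist");o=telemetry.get_obs();print(o["ee_pos"].round(1),o["ft_force"].round(1),o["width"])
    meas(w,[[489,79],[479,163],[412.7,112.5]])
    t=get("top")
    np.save("last.npy",w,allow_pickle=True)
E
python3 holes.py
```

```text
[415.5 104.5 103. ] [0.3 2.1 2.6] 15.107759791351263
lost [489, 79] (np.int64(217), np.int64(334)) 0
lost [479, 163] (np.int64(346), np.int64(341)) 0
lost [412.7, 112.5] (np.int64(290), np.int64(233)) 11
```

>>> {"method": "jog_arm", "body": {
  "travel": [
    [0, 0, 0.002],
    [0.0005, -0.001, 0.002],
    [0.001, -0.0025, 0.002],
    [0.0015, -0.004, 0.002],
    [0.002, -0.0055, 0.002],
    [0.0025, -0.007, 0.002],
    [0.003, -0.0085, 0.002],
    [0.0033, -0.0092, 0.002],
    [0.0033, -0.0092, 0.0005],
    [0.0033, -0.0092, -0.0003]
  ],
  "dr": [
    [0, 0, 0],
    [0, 0, 0],
    [0, 0, 0],
    [0, 0, 0],
    [0, 0, 0],
    [0, 0, 0],
    [0, 0, 0],
    [0, 0, 0],
    [0, 0, 0],
    [0, 0, 0]
  ]
}}

```text
t: 20.5
ee_pos: [416.9, 100.9, 103.0]
orientation: [2.003, 2.42, 0.004]
ft_force: [-1.0, 2.7, 1.7]
width: 15.0
```

```bash
python3 - <<'E'
from h import *
o=telemetry.get_obs();print(o["ee_pos"].round(1),o["ft_force"].round(1))
w=get("wrist");a=get("top")
p=w["pixels"][130:270,200:380,::-1];q=a["pixels"][165:245,200:290,::-1]
p=cv2.resize(p,None,fx=2.6,fy=2.6);q=cv2.resize(q,(360,320),interpolation=2)
c=np.zeros((364,468+310,3),np.uint8);c[:364,:468]=p[:364];c[:276,468:]=cv2.resize(q,(310,276));cv2.imwrite("pics/w7.png",c)
T=o["ee_pos"];print("nose",proj(w,T-[0,0,53]))
E
```

```text
[416.9 100.9 103. ] [-1.   2.7  1.7]
nose (np.float64(276.32430985746413), np.float64(229.1274867065083))
```

View pics/w7.png

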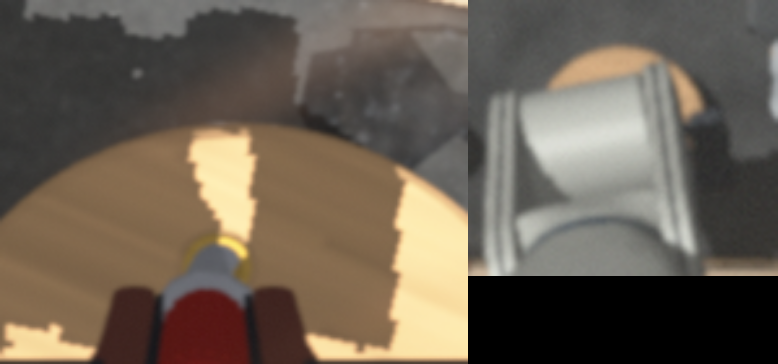

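The top is now following: the hole at left-panel (218,260) is about 2.5 mm behind the drift axis, with only a slight lean.

>>> {"method": "jog_arm", "body": {
  "travel": [
    [0, 0, 0.002],
    [0.0006, -0.001, 0.002],
    [0.0012, -0.0025, 0.002],
    [0.0018, -0.004, 0.002],
    [0.0024, -0.0055, 0.002],
    [0.003, -0.007, 0.002],
    [0.0036, -0.008, 0.002],
    [0.0038, -0.0084, 0.002],
    [0.0038, -0.0084, 0.0005],
    [0.0038, -0.0084, -0.0005]
  ],
  "dr": [
    [0, 0, 0],
    [0, 0, 0],
    [0, 0, 0],
    [0, 0, 0],
    [0, 0, 0],
    [0, 0, 0],
    [0, 0, 0],
    [0, 0, 0],
    [0, 0, 0],
    [0, 0, 0]
  ]
}}

```text
t: 21.6
ee_pos: [418.4, 97.5, 102.9]
orientation: [2.003, 2.42, 0.004]
ft_force: [-1.4, 1.9, 1.6]
width: 14.9
```

>>> {"method": "jog_arm", "body": {
  "travel": [
    [0, 0, 0.0015],
    [0.0007, -0.001, 0.0015],
    [0.0014, -0.0025, 0.0015],
    [0.0021, -0.004, 0.0015],
    [0.0028, -0.0055, 0.0015],
    [0.0035, -0.007, 0.0015],
    [0.0042, -0.0078, 0.0015],
    [0.0044, -0.008, 0.001],
    [0.0044, -0.008, 0],
    [0.0044, -0.008, -0.0012]
  ],
  "dr": [
    [0, 0, 0],
    [0, 0, 0],
    [0, 0, 0],
    [0, 0, 0],
    [0, 0, 0],
    [0, 0, 0],
    [0, 0, 0],
    [0, 0, 0],
    [0, 0, 0],
    [0, 0, 0]
  ]
}}

```text
t: 22.6
ee_pos: [420.3, 94.4, 102.5]
orientation: [2.003, 2.42, 0.005]
ft_force: [-1.9, 2.3, 1.1]
width: 14.9
```

>>> {"method": "jog_arm", "body": {
  "travel": [
    [0, 0, 0],
    [0, 0, -0.0005],
    [0, 0, -0.0005],
    [0, 0, -0.001],
    [0, 0, -0.001],
    [0, 0, -0.001],
    [0, 0, -0.0013],
    [0, 0, -0.0013],
    [0, 0, -0.0013],
    [0, 0, -0.0013]
  ],
  "dr": [
    [0, 0, 0],
    [0, 0, 0],
    [0, 0, 0],
    [0, 0, 0],
    [0, 0, 0],
    [0, 0, 0],
    [0, 0, 0],
    [0, 0, 0],
    [0, 0, 0],
    [0, 0, 0]
  ]
}}

```text
t: 23.6
ee_pos: [420.3, 94.4, 102.0]
orientation: [2.003, 2.42, 0.005]
ft_force: [-1.8, 2.5, 4.0]
width: 15.3
```

>>> {"method": "jog_arm", "body": {
  "travel": [
    [0, 0, 0.002],
    [0.0005, -0.001, 0.002],
    [0.001, -0.0025, 0.002],
    [0.0015, -0.004, 0.002],
    [0.002, -0.0055, 0.002],
    [0.0025, -0.007, 0.002],
    [0.003, -0.0075, 0.002],
    [0.003, -0.0075, 0.001],
    [0.003, -0.0075, 0.0002],
    [0.003, -0.0075, -0.0005]
  ],
  "dr": [
    [0, 0, 0],
    [0, 0, 0],
    [0, 0, 0],
    [0, 0, 0],
    [0, 0, 0],
    [0, 0, 0],
    [0, 0, 0],
    [0, 0, 0],
    [0, 0, 0],
    [0, 0, 0]
  ]
}}

```text
t: 24.6
ee_pos: [422.1, 91.6, 102.5]
orientation: [2.002, 2.419, 0.006]
ft_force: [-2.6, 4.6, 13.3]
width: 15.0
```

>>> {"method": "jog_arm", "body": {
  "travel": [
    [0, 0, 0.003],
    [0.0005, -0.001, 0.003],
    [0.001, -0.0025, 0.003],
    [0.0015, -0.004, 0.003],
    [0.002, -0.0055, 0.003],
    [0.0025, -0.0068, 0.003],
    [0.0028, -0.0073, 0.003],
    [0.0028, -0.0073, 0.002],
    [0.0028, -0.0073, 0.0013],
    [0.0028, -0.0073, 0.001]
  ],
  "dr": [
    [0, 0, 0],
    [0, 0, 0],
    [0, 0, 0],
    [0, 0, 0],
    [0, 0, 0],
    [0, 0, 0],
    [0, 0, 0],
    [0, 0, 0],
    [0, 0, 0],
    [0, 0, 0]
  ]
}}

```text
t: 25.6
ee_pos: [423.4, 88.7, 103.0]
orientation: [2.002, 2.419, 0.007]
ft_force: [-1.7, 3.2, 5.5]
width: 15.1
```

```bash
python3 - <<'E'
from h import *
o=telemetry.get_obs();T=o["ee_pos"];print(T.round(1),o["ft_force"].round(1))
w=get("wrist");np.save("w8.npy",w,allow_pickle=True)
b=get("side")
p=cv2.resize(w["pixels"][150:300,180:400,::-1],None,fx=2.6,fy=2.6)
w5=np.load("w5.npy",allow_pickle=True).item();w2=np.load("w2.npy",allow_pickle=True).item()
def cr(i,x,y):return cv2.resize(i["pixels"][y-14:y+14,x-14:x+14,::-1],(190,190),interpolation=2)
c=np.zeros((580,780,3),np.uint8);c[:390,:572]=p
c[:190,580:770]=cr(w2,274,127);c[195:385,580:770]=cr(w2,381,83);c[390:580,580:770]=cr(w2,358,195);c[390:580,380:570]=cr(w5,242,282);c[390:580,180:370]=cr(w5,338,288)
u,v=np.round(proj(b,[423,90,62])).astype(int);c[390:580,:175]=cv2.resize(b["pixels"][v-25:v+25,u-23:u+23,::-1],(175,190),interpolation=2)
cv2.imwrite("pics/w8.png",c);print("nose",proj(w,T-[0,0,53]),"mouth",proj(w,[T[0],T[1],62]),"ctr",proj(w,[460,118.4,69]))
E
```

```text
[423.4  88.7 103. ] [-1.7  3.2  5.5]
nose (np.float64(276.29918900496074), np.float64(228.98118253001968)) mouth (np.float64(276.25004248313223), np.float64(234.85347822637195)) ctr (np.float64(312.7969764184812), np.float64(302.75201752224586))
```

View pics/w8.png

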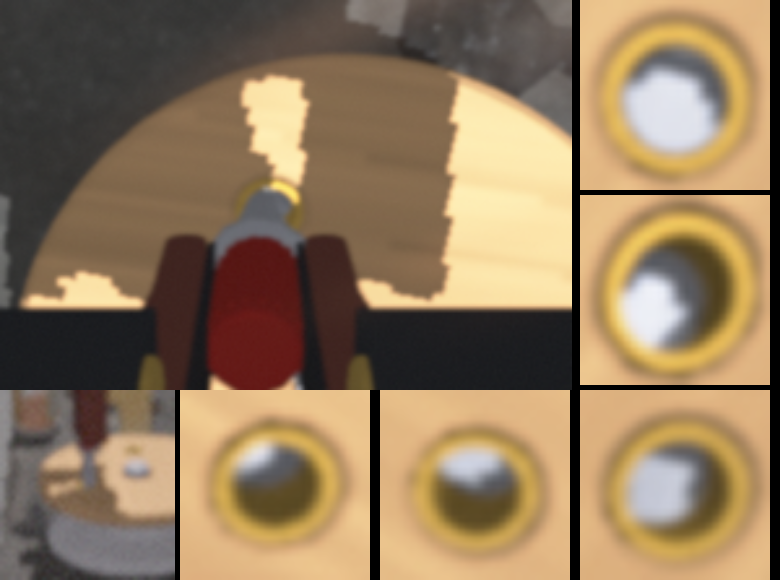

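The drift is in the hole at panel (268,205) with a slight lean. The top has turned about 27° in all. The soft reading at t≈22.6–23.6 was probably the ring hole and I went past it, so I'm going back with deeper probes and about 2 mm further out radially.

>>> {"method": "jog_arm", "body": {
  "travel": [
    [0, 0, 0.003],
    [-0.002, 0.0018, 0.003],
    [-0.004, 0.0035, 0.003],
    [-0.006, 0.005, 0.003],
    [-0.008, 0.007, 0.003],
    [-0.01, 0.009, 0.003],
    [-0.0118, 0.0105, 0.003],
    [-0.0118, 0.0105, 0.001],
    [-0.0118, 0.0105, -0.001],
    [-0.0118, 0.0105, -0.002]
  ],
  "dr": [
    [0, 0, 0],
    [0, 0, 0],
    [0, 0, 0],
    [0, 0, 0],
    [0, 0, 0],
    [0, 0, 0],
    [0, 0, 0],
    [0, 0, 0],
    [0, 0, 0],
    [0, 0, 0]
  ]
}}

```text
t: 26.7
ee_pos: [419.2, 93.0, 102.5]
orientation: [2.002, 2.418, 0.008]
ft_force: [0.6, -0.6, 6.7]
width: 14.9
```

>>> {"method": "jog_arm", "body": {
  "travel": [
    [0, 0, 0.004],
    [-0.001, 0.001, 0.004],
    [-0.0015, 0.002, 0.004],
    [-0.002, 0.003, 0.004],
    [-0.003, 0.004, 0.004],
    [-0.004, 0.006, 0.004],
    [-0.0045, 0.0068, 0.004],
    [-0.0045, 0.0068, 0.002],
    [-0.0045, 0.0068, 0],
    [-0.0045, 0.0068, -0.001]
  ],
  "dr": [
    [0, 0, 0],
    [0, 0, 0],
    [0, 0, 0],
    [0, 0, 0],
    [0, 0, 0],
    [0, 0, 0],
    [0, 0, 0],
    [0, 0, 0],
    [0, 0, 0],
    [0, 0, 0]
  ]
}}

```text
t: 27.7
ee_pos: [417.6, 95.7, 102.2]
orientation: [2.001, 2.418, 0.008]
ft_force: [2.2, -2.4, 2.5]
width: 15.0
```

>>> {"method": "jog_arm", "body": {
  "travel": [
    [0, 0, 0.004],
    [-0.0007, 0.001, 0.004],
    [-0.0014, 0.002, 0.004],
    [-0.002, 0.003, 0.004],
    [-0.0027, 0.004, 0.004],
    [-0.0034, 0.006, 0.004],
    [-0.0038, 0.0072, 0.004],
    [-0.0038, 0.0072, 0.002],
    [-0.0038, 0.0072, 0],
    [-0.0038, 0.0072, -0.0005]
  ],
  "dr": [
    [0, 0, 0],
    [0, 0, 0],
    [0, 0, 0],
    [0, 0, 0],
    [0, 0, 0],
    [0, 0, 0],
    [0, 0, 0],
    [0, 0, 0],
    [0, 0, 0],
    [0, 0, 0]
  ]
}}

```text
t: 28.7
ee_pos: [416.2, 98.6, 102.0]
orientation: [2.001, 2.418, 0.009]
ft_force: [1.3, -1.4, 1.1]
width: 15.5
```

>>> {"method": "jog_arm", "body": {
  "travel": [
    [0, 0, -0.0005],
    [0, 0, -0.001],
    [0, 0, -0.001],
    [0, 0, -0.0015],
    [0, 0, -0.0015],
    [0, 0, -0.002],
    [0, 0, -0.002],
    [0, 0, -0.002],
    [0, 0, -0.002],
    [0, 0, -0.002]
  ],
  "dr": [
    [0, 0, 0],
    [0, 0, 0],
    [0, 0, 0],
    [0, 0, 0],
    [0, 0, 0],
    [0, 0, 0],
    [0, 0, 0],
    [0, 0, 0],
    [0, 0, 0],
    [0, 0, 0]
  ]
}}

```text
t: 29.7
ee_pos: [416.2, 98.6, 101.2]
orientation: [2.001, 2.418, 0.009]
ft_force: [1.1, -2.0, 1.2]
width: 15.3
```

>>> {"method": "jog_arm", "body": {
  "travel": [
    [0, 0, -0.0005],
    [0, 0, -0.001],
    [0, 0, -0.0015],
    [0, 0, -0.002],
    [0, 0, -0.0025],
    [0, 0, -0.003],
    [0, 0, -0.0035],
    [0, 0, -0.004],
    [0, 0, -0.004],
    [0, 0, -0.004]
  ],
  "dr": [
    [0, 0, 0],
    [0, 0, 0],
    [0, 0, 0],
    [0, 0, 0],
    [0, 0, 0],
    [0, 0, 0],
    [0, 0, 0],
    [0, 0, 0],
    [0, 0, 0],
    [0, 0, 0]
  ]
}}

```text
t: 30.7
ee_pos: [416.3, 98.6, 99.6]
orientation: [2.001, 2.418, 0.009]
ft_force: [1.4, -3.1, 1.0]
width: 15.2
```

>>> {"method": "jog_arm", "body": {
  "travel": [
    [0, -0.001, -0.002],
    [0, -0.001, -0.004],
    [0, -0.0015, -0.006],
    [0, -0.0015, -0.008],
    [0, -0.0015, -0.01],
    [0, -0.0015, -0.012],
    [0, -0.0015, -0.015],
    [0, -0.0015, -0.018],
    [0, -0.0015, -0.02],
    [0, -0.0015, -0.02]
  ],
  "dr": [
    [0, 0, 0],
    [0, 0, 0],
    [0, 0, 0],
    [0, 0, 0],
    [0, 0, 0],
    [0, 0, 0],
    [0, 0, 0],
    [0, 0, 0],
    [0, 0, 0],
    [0, 0, 0]
  ]
}}

```text
t: 31.7
ee_pos: [416.4, 98.0, 91.5]
orientation: [2.001, 2.418, 0.009]
ft_force: [3.3, -2.7, -0.5]
width: 15.1
```

>>> {"method": "jog_arm", "body": {
  "travel": [
    [0.001, -0.001, -0.002],
    [0.0015, -0.0015, -0.004],
    [0.002, -0.002, -0.006],
    [0.0025, -0.002, -0.008],
    [0.0025, -0.002, -0.01],
    [0.0025, -0.002, -0.012],
    [0.0025, -0.002, -0.015],
    [0.0025, -0.002, -0.018],
    [0.0025, -0.002, -0.02],
    [0.0025, -0.002, -0.02]
  ],
  "dr": [
    [0, 0, 0],
    [0, 0, 0],
    [0, 0, 0],
    [0, 0, 0],
    [0, 0, 0],
    [0, 0, 0],
    [0, 0, 0],
    [0, 0, 0],
    [0, 0, 0],
    [0, 0, 0]
  ]
}}

```text
t: 32.7
ee_pos: [417.2, 97.1, 83.3]
orientation: [2.002, 2.418, 0.008]
ft_force: [-0.1, 0.6, -0.9]
width: 15.6
```

Lateral force is gone and it's going in freely. Continue down.

>>> {"method": "jog_arm", "body": {
  "travel": [
    [0, 0, -0.003],
    [0, 0, -0.006],
    [0, 0, -0.009],
    [0, 0, -0.012],
    [0, 0, -0.015],
    [0, 0, -0.018],
    [0, 0, -0.021],
    [0, 0, -0.023],
    [0, 0, -0.025],
    [0, 0, -0.025]
  ],
  "dr": [
    [0, 0, 0],
    [0, 0, 0],
    [0, 0, 0],
    [0, 0, 0],
    [0, 0, 0],
    [0, 0, 0],
    [0, 0, 0],
    [0, 0, 0],
    [0, 0, 0],
    [0, 0, 0]
  ]
}}

```text
t: 33.7
ee_pos: [417.1, 97.2, 73.2]
orientation: [2.002, 2.418, 0.008]
ft_force: [-1.5, 1.5, -0.8]
width: 15.1
```

>>> {"method": "jog_arm", "body": {
  "travel": [
    [0, 0, -0.001],
    [0, 0, -0.002],
    [0, 0, -0.003],
    [0, 0, -0.004],
    [0, 0, -0.005],
    [0, 0, -0.006],
    [0, 0, -0.006],
    [0, 0, -0.006],
    [0, 0, -0.006],
    [0, 0, -0.006]
  ],
  "dr": [
    [0, 0, 0],
    [0, 0, 0],
    [0, 0, 0],
    [0, 0, 0],
    [0, 0, 0],
    [0, 0, 0],
    [0, 0, 0],
    [0, 0, 0],
    [0, 0, 0],
    [0, 0, 0]
  ]
}}

```text
t: 34.7
ee_pos: [417.2, 97.3, 71.2]
orientation: [2.002, 2.418, 0.009]
ft_force: [-3.0, 2.5, 8.2]
width: 15.0
```

>>> {"method": "jog_arm", "body": {
  "travel": [
    [0, 0, 0],
    [0, 0, 0],
    [0, 0, 0],
    [0, 0, 0.01],
    [0, 0, 0.05],
    [0, 0, 0.12],
    [0, 0, 0.2],
    [0, 0, 0.275],
    [0, 0, 0.275],
    [0, 0, 0.275]
  ],
  "dr": [
    [0, 0, 0],
    [0, 0, 0],
    [0, 0, 0],
    [0, 0, 0],
    [0, 0, 0],
    [0, 0, 0],
    [0, 0, 0],
    [0, 0, 0],
    [0, 0, 0],
    [0, 0, 0]
  ],
  "hand": -0.1
}}

```text
t: 35.7
ee_pos: [417.5, 97.3, 181.7]
orientation: [2.001, 2.417, 0.011]
ft_force: [-0.5, 0.9, -0.6]
width: 39.3
```

```bash
python3 - <<'E'
from h import *
w=get("wrist");np.save("w9.npy",w,allow_pickle=True);save(w,"w9.png")
o=telemetry.get_obs();print(o["ee_pos"].round(1),o["width"])
h=cv2.cvtColor(w["pixels"],cv2.COLOR_RGB2HSV).astype(int)
H=[]
for p in((499.9,91.7),(463.2,166.3)):
    x,y=np.round(proj(w,[*p,62])).astype(int);print("pred",x,y)
    m=np.zeros((420,560),np.uint8);s=np.s_[y-18:y+18,x-18:x+18]
    m[s]=((h[s][...,1]>150)|(h[s][...,1]<60)|(h[s][...,2]<90))
    c=max(cv2.findContours(m,0,1)[0],key=cv2.contourArea);(cx,cy),ax,_=cv2.fitEllipse(c)
    H.append(onz(w,cx,cy,62)[:2]);print((cx,cy),np.round(ax,1),H[-1].round(1))
a,b=H;d=b-a;C=(a+b)/2;n=np.array([-d[1],d[0]])/np.hypot(*d);n=-n if n[0]>0 else n
print("sep",np.hypot(*d),"centre",C+24*n,"drift hole",C+72*n)
v,u=np.mgrid[0:420,0:560];R=w["extrinsics"][:3,:3];t=w["extrinsics"][:3,3];Z=w["range_z"]
P=(np.stack([(u-w["cx"])/w["fx"]*Z,(v-w["cy"])/w["fy"]*Z,Z],-1)-t)@R
k=(np.hypot(P[...,0]-417,P[...,1]-97)<30)&(P[...,2]>92)&(P[...,2]<115);print("drift top",P[k].mean(0).round(1),k.sum(),np.percentile(P[k][:,2],[5,50,95]))
E
```

```text
[416.8  97.2 180.9] 39.71948050137734
pred 253 293
(252.833984375, 307.3837585449219) [ 5.9 46.3] [513.5  94. ]
pred 345 270
(340.9215087890625, 272.7995910644531) [31.  44.3] [466.8 163.1]
sep 83.43314340054815 centre [470.29492874 115.10507294] drift hole [430.53375213  88.21550554]
drift top [415.   97.3 100.1] 433 [ 95.04527524 100.69627369 101.89355341]
```

```bash
python3 - <<'E'
from h import *
w=np.load("w9.npy",allow_pickle=True).item();h=cv2.cvtColor(w["pixels"],cv2.COLOR_RGB2HSV).astype(int)
for p in((499.9,91.7),(463.2,166.3)):
    x,y=np.round(proj(w,[*p,62])).astype(int)
    s=np.s_[y-14:y+15:1,x-14:x+15:1]
    hh=h[s];brass=(hh[...,0]>17)&(hh[...,0]<32)&(hh[...,1]>130)&(hh[...,2]>80)
    for r in range(29): print("".join("#" if brass[r,c] else ("." if hh[r,c,2]<60 else ("o" if hh[r,c,1]<60 else "-")) for c in range(29)))
    print()
E
```

```text
-----------------------------
-----------------------------
-----------------------------
-----------------------------
-----------------------------
---------------###-----------
------------#########--------
----------############-------
---------####------#####-----
---------###--oooo---###-----
--------###--ooooooo--###----
--------###-ooooooooo-###----
-------####--oooooooo-###----
-------#####--oooooo--####---
-------#######-------#####---
-------##################----
--------#################----
--------#################----
---------###############-----
----------##############-----
-----------############------
-------------########--------
-----------------#-----------
-----------------------------
-----------------------------
-----------------------------
.............................
.............................
.............................

-----------------------------
-----------------------------
-----------------------------
-----------------------------
-----------------------------
-----------------#####-------
-----------------######------
------------------######-----
---------------------####----
---------------------#####---
------------------.--#####---
.---------------------#####--
..-------------....-.--####--
...--------..-........-####--
....---.--............--##---
.......................--#---
........................-----
......--.................----
.........................----
..........................---
...........................--
............................-
.............................
.............................
.............................
.............................
.............................
.............................
.............................
```

>>> {"method": "jog_arm", "body": {
  "travel": [
    [-0.04, -0.1, 0],
    [-0.08, -0.2, 0],
    [-0.117, -0.3, 0],
    [-0.117, -0.42, 0],
    [-0.117, -0.54, 0],
    [-0.1, -0.65, 0],
    [-0.05, -0.76, 0],
    [-0.005, -0.87, -0.03],
    [-0.005, -0.87, -0.1],
    [-0.005, -0.87, -0.15]
  ],
  "dr": [
    [0, 0, 0],
    [0, 0, 0],
    [0, 0, 0],
    [0, 0, 0],
    [0, 0, 0],
    [0, 0, 0],
    [0, 0, 0],
    [0, 0, 0],
    [0, 0, 0],
    [0, 0, 0]
  ]
}}

```text
t: 36.75
ee_pos: [413.8, -251.6, 118.0]
orientation: [-2.005, -2.417, -0.008]
ft_force: [-1.0, 0.0, 0.2]
width: 39.7
```

>>> {"method": "jog_arm", "body": {
  "travel": [
    [0.002, 0.001, -0.08],
    [0.002, 0.001, -0.13],
    [0.002, 0.001, -0.155],
    [0.002, 0.001, -0.16],
    [0.002, 0.001, -0.16],
    [0.002, 0.001, -0.16],
    [0.002, 0.001, -0.16],
    [0.002, 0.001, -0.16],
    [0.002, 0.001, -0.16],
    [0.002, 0.001, -0.16]
  ],
  "dr": [
    [0, 0, 0],
    [0, 0, 0],
    [0, 0, 0],
    [0, 0, 0],
    [0, 0, 0],
    [0, 0, 0],
    [0, 0, 0],
    [0, 0, 0],
    [0, 0, 0],
    [0, 0, 0]
  ]
}}

```text
t: 37.75
ee_pos: [414.8, -251.3, 54.3]
orientation: [-2.006, -2.418, -0.008]
ft_force: [-0.4, 0.7, -0.2]
width: 39.0
```

>>> {"method": "jog_arm", "body": {
  "travel": [
    [0, 0, 0],
    [0, 0, 0],
    [0, 0, 0],
    [0, 0, 0],
    [0, 0, 0],
    [0, 0, 0],
    [0, 0, 0.03],
    [0, 0, 0.12],
    [0, 0, 0.22],
    [0, 0, 0.28]
  ],
  "dr": [
    [0, 0, 0],
    [0, 0, 0],
    [0, 0, 0],
    [0, 0, 0],
    [0, 0, 0],
    [0, 0, 0],
    [0, 0, 0],
    [0, 0, 0],
    [0, 0, 0],
    [0, 0, 0]
  ],
  "hand": -1
}}

```text
t: 38.75
ee_pos: [415.5, -251.8, 169.6]
orientation: [2.004, 2.416, 0.008]
ft_force: [0.1, -0.5, -0.3]
width: 14.5
```

>>> {"method": "jog_arm", "body": {
  "travel": [
    [-0.02, 0.11, 0],
    [-0.04, 0.23, 0],
    [-0.04, 0.35, 0],
    [-0.04, 0.47, 0],
    [-0.04, 0.585, 0],
    [-0.01, 0.7, 0],
    [0.07, 0.79, 0],
    [0.16, 0.84, 0],
    [0.211, 0.8615, -0.03],
    [0.211, 0.8615, -0.1]
  ],
  "dr": [
    [0, 0, 0],
    [0, 0, 0],
    [0, 0, 0],
    [0, 0, 0],
    [0, 0, 0],
    [0, 0, 0],
    [0, 0, 0],
    [0, 0, 0],
    [0, 0, 0],
    [0, 0, 0]
  ]
}}

```text
t: 39.75
ee_pos: [505.0, 95.0, 132.0]
orientation: [1.998, 2.413, 0.018]
ft_force: [0.4, -0.0, -0.8]
width: 14.5
```

```bash
cat > chk.py <<'E'
from h import *
import sys
p=[float(sys.argv[1]),float(sys.argv[2])]
w=get("wrist");np.save("chk.npy",w,allow_pickle=True);o=telemetry.get_obs();T=o["ee_pos"];print(T.round(1),o["width"].round(1))
h=cv2.cvtColor(w["pixels"],cv2.COLOR_RGB2HSV).astype(int)
x,y=np.round(proj(w,[*p,62])).astype(int);print("pred",x,y,"tip",np.round(proj(w,T-[0,0,36.3]),1),"below",np.round(proj(w,[T[0],T[1],62]),1))
x0,y0=x-26,y-26
hh=h[y0:y+22,x0:x+26];b=(hh[...,0]>17)&(hh[...,0]<32)&(hh[...,1]>130)&(hh[...,2]>60)
print("origin",x0,y0)
for r in range(len(hh)): print("".join("#" if b[r,c] else ("." if hh[r,c,2]<60 else ("o" if hh[r,c,1]<60 else "-")) for c in range(hh.shape[1])))
E
python3 chk.py 500 92.8
```

```text
Traceback (most recent call last):
  File "chk.py", line 4, in <module>
    w=get("wrist");np.save("chk.npy",w,allow_pickle=True);o=telemetry.get_obs();T=o["ee_pos"];print(T.round(1),o["width"].round(1))
                                                                                                               ^^^^^^^^^^^^^^^^
AttributeError: 'float' object has no attribute 'round'
```

```bash
sed -i 's/,o\["width"\].round(1))/,o["width"])/' chk.py; python3 chk.py 500 92.8
```

```text
[498.   93.  127.7] 14.776060545999185
pred 275 224 tip [275.7 235. ] below [275.9 221.3]
origin 249 198
----------------------------------------------------
----------------------------------------------------
----------------------------------------------------
----------------------------------------------------
----------------------------------------------------
----------------------------------------------------
----------------------------------------------------
----------------------------------------------------
----------------------------------------------------
----------------------------------------------------
----------------------------------------------------
----------------------------------------------------
------------------------######----------------------
----------------------############------------------
---------------------##############-----------------
--------------------#---------#####-----------------
-------------------#-------------####---------------
------------------##--ooooooooo----##---------------
-----------------##--ooooooooooooo--##---
[... 848 characters left out ...]
-----------
----------------------------------------------------
----------------------------------------------------
----------------------------------------------------
----------------------------------------------------
-------------------------ooooooo--------------------
------------------------oooooooo--------------------
------------------------ooooooooo-------------------
-----------------------oooo-ooooo-------------------
-.....----------------------------------------------
.........---------------#########------------------.
.........------------################-------------..
.............------####################-----------..
.............----#######################----------..
```

>>> {"method": "jog_arm", "body": {
  "travel": [
    [-0.0045, 0, 0],
    [-0.0045, 0, -0.02],
    [-0.0045, 0, -0.04],
    [-0.0045, 0, -0.06],
    [-0.0045, 0, -0.07],
    [-0.0045, 0, -0.08],
    [-0.0045, 0, -0.084],
    [-0.0045, 0, -0.087],
    [-0.0045, 0, -0.087],
    [-0.0045, 0, -0.087]
  ],
  "dr": [
    [0, 0, 0],
    [0, 0, 0],
    [0, 0, 0],
    [0, 0, 0],
    [0, 0, 0],
    [0, 0, 0],
    [0, 0, 0],
    [0, 0, 0],
    [0, 0, 0],
    [0, 0, 0]
  ]
}}

```text
t: 40.85
ee_pos: [496.3, 93.0, 93.0]
orientation: [-2.005, -2.418, -0.002]
ft_force: [-0.5, -0.3, -1.0]
width: 14.7
```

>>> {"method": "jog_arm", "body": {
  "travel": [
    [0, 0, -0.004],
    [0, 0, -0.008],
    [0, 0, -0.012],
    [0, 0, -0.015],
    [0, 0, -0.017],
    [0, 0, -0.018],
    [0, 0, -0.019],
    [0, 0, -0.02],
    [0, 0, -0.02],
    [0, 0, -0.02]
  ],
  "dr": [
    [0, 0, 0],
    [0, 0, 0],
    [0, 0, 0],
    [0, 0, 0],
    [0, 0, 0],
    [0, 0, 0],
    [0, 0, 0],
    [0, 0, 0],
    [0, 0, 0],
    [0, 0, 0]
  ]
}}

```text
t: 41.85
ee_pos: [496.3, 93.0, 85.0]
orientation: [-2.005, -2.418, -0.002]
ft_force: [-1.0, 0.2, -0.8]
width: 14.9
```

>>> {"method": "jog_arm", "body": {
  "travel": [
    [0, 0, -0.004],
    [0, 0, -0.008],
    [0, 0, -0.012],
    [0, 0, -0.017],
    [0, 0, -0.022],
    [0, 0, -0.027],
    [0, 0, -0.032],
    [0, 0, -0.036],
    [0, 0, -0.039],
    [0, 0, -0.0405]
  ],
  "dr": [
    [0, 0, 0],
    [0, 0, 0],
    [0, 0, 0],
    [0, 0, 0],
    [0, 0, 0],
    [0, 0, 0],
    [0, 0, 0],
    [0, 0, 0],
    [0, 0, 0],
    [0, 0, 0]
  ]
}}

```text
t: 42.85
ee_pos: [496.7, 93.0, 68.8]
orientation: [2.005, 2.419, 0.003]
ft_force: [3.6, -2.3, 1.7]
width: 14.7
```

>>> {"method": "jog_arm", "body": {
  "travel": [
    [0.001, 0, -0.001],
    [0.002, -0.001, -0.0015],
    [0.002, -0.001, -0.002],
    [0.002, -0.001, -0.002],
    [0.002, -0.001, -0.0025],
    [0.002, -0.001, -0.0025],
    [0.002, -0.001, -0.0025],
    [0.002, -0.001, -0.0025],
    [0.002, -0.001, -0.0025],
    [0.002, -0.001, -0.0025]
  ],
  "dr": [
    [0, 0, 0],
    [0, 0, 0],
    [0, 0, 0],
    [0, 0, 0],
    [0, 0, 0],
    [0, 0, 0],
    [0, 0, 0],
    [0, 0, 0],
    [0, 0, 0],
    [0, 0, 0]
  ]
}}

```text
t: 43.85
ee_pos: [497.2, 92.7, 68.1]
orientation: [-2.005, -2.418, -0.003]
ft_force: [-1.8, 0.6, 7.2]
width: 14.7
```

>>> {"method": "jog_arm", "body": {
  "travel": [
    [0, 0, 0],
    [0, 0, 0],
    [0, 0, 0],
    [0, 0, 0.03],
    [0, 0, 0.12],
    [0, 0, 0.23],
    [-0.09, -0.06, 0.28],
    [-0.18, -0.1, 0.28],
    [-0.25, -0.18, 0.28],
    [-0.25, -0.29, 0.28]
  ],
  "dr": [
    [0, 0, 0],
    [0, 0, 0],
    [0, 0, 0],
    [0, 0, 0],
    [0, 0, 0],
    [0, 0, 0],
    [0, 0, 0],
    [0, 0, 0],
    [0, 0, 0],
    [0, 0, 0]
  ],
  "hand": -0.1
}}

```text
t: 44.85
ee_pos: [393.3, -23.0, 180.6]
orientation: [-2.0, -2.42, -0.002]
ft_force: [2.1, 0.1, 0.7]
width: 39.2
```

>>> {"method": "jog_arm", "body": {
  "travel": [
    [0, -0.11, 0],
    [0, -0.23, 0],
    [0.01, -0.35, 0],
    [0.03, -0.46, 0],
    [0.06, -0.57, 0],
    [0.085, -0.67, 0],
    [0.085, -0.69, -0.05],
    [0.085, -0.69, -0.15],
    [0.085, -0.69, -0.2],
    [0.085, -0.69, -0.22]
  ],
  "dr": [
    [0, 0, 0],
    [0, 0, 0],
    [0, 0, 0],
    [0, 0, 0],
    [0, 0, 0],
    [0, 0, 0],
    [0, 0, 0],
    [0, 0, 0],
    [0, 0, 0],
    [0, 0, 0]
  ]
}}

```text
t: 45.85
ee_pos: [426.1, -298.4, 91.2]
orientation: [-1.999, -2.417, -0.001]
ft_force: [0.3, -0.2, 0.3]
width: 39.3
```

```bash
python3 - <<'E'
from h import *
w=get("wrist");T=telemetry.get_obs()["ee_pos"];print(T)
v,u=np.mgrid[0:420,0:560];R=w["extrinsics"][:3,:3];t=w["extrinsics"][:3,3];Z=w["range_z"]
P=(np.stack([(u-w["cx"])/w["fx"]*Z,(v-w["cy"])/w["fy"]*Z,Z],-1)-t)@R
k=(np.hypot(P[...,0]-427.4,P[...,1]+299)<16)&(P[...,2]>70)&(P[...,2]<80);q=P[k];print(len(q),q.mean(0),q.min(0),q.max(0))
E
```

```text
[ 426.32493545 -298.36844993   91.09409608]
756 [ 426.98525894 -300.27219934   75.98589135] [ 419.4939349  -308.31815179   70.06772227] [ 436.04306072 -291.76181673   78.43932633]
```

Bolt 2 is at about (427,-300). Descend and grip.

>>> {"method": "jog_arm", "body": {
  "travel": [
    [0.002, -0.004, -0.03],
    [0.002, -0.004, -0.06],
    [0.002, -0.004, -0.08],
    [0.002, -0.004, -0.09],
    [0.002, -0.004, -0.0925],
    [0.002, -0.004, -0.0925],
    [0.002, -0.004, -0.0925],
    [0.002, -0.004, -0.0925],
    [0.002, -0.004, -0.0925],
    [0.002, -0.004, -0.0925]
  ],
  "dr": [
    [0, 0, 0],
    [0, 0, 0],
    [0, 0, 0],
    [0, 0, 0],
    [0, 0, 0],
    [0, 0, 0],
    [0, 0, 0],
    [0, 0, 0],
    [0, 0, 0],
    [0, 0, 0]
  ]
}}

```text
t: 46.9
ee_pos: [427.2, -300.1, 54.3]
orientation: [-1.999, -2.418, -0.001]
ft_force: [0.2, -0.6, -0.8]
width: 39.5
```

>>> {"method": "jog_arm", "body": {
  "travel": [
    [0, 0, 0],
    [0, 0, 0],
    [0, 0, 0],
    [0, 0, 0],
    [0, 0, 0],
    [0, 0, 0],
    [0, 0, 0.03],
    [0, 0, 0.12],
    [0, 0, 0.22],
    [0, 0, 0.28]
  ],
  "dr": [
    [0, 0, 0],
    [0, 0, 0],
    [0, 0, 0],
    [0, 0, 0],
    [0, 0, 0],
    [0, 0, 0],
    [0, 0, 0],
    [0, 0, 0],
    [0, 0, 0],
    [0, 0, 0]
  ],
  "hand": -1
}}

```text
t: 47.9
ee_pos: [428.0, -300.6, 169.6]
orientation: [-2.001, -2.42, -0.002]
ft_force: [-0.0, -0.6, -1.0]
width: 14.8
```

>>> {"method": "jog_arm", "body": {
  "travel": [
    [-0.02, 0.11, 0],
    [-0.05, 0.22, 0],
    [-0.07, 0.34, 0],
    [-0.07, 0.46, 0],
    [-0.07, 0.58, 0],
    [-0.07, 0.7, 0],
    [-0.07, 0.82, 0],
    [-0.02, 0.92, 0],
    [0.05, 0.99, 0],
    [0.08, 0.99, 0]
  ],
  "dr": [
    [0, 0, 0],
    [0, 0, 0],
    [0, 0, 0],
    [0, 0, 0],
    [0, 0, 0],
    [0, 0, 0],
    [0, 0, 0],
    [0, 0, 0],
    [0, 0, 0],
    [0, 0, 0]
  ]
}}

```text
t: 48.9
ee_pos: [462.4, 98.5, 170.9]
orientation: [1.997, 2.425, 0.006]
ft_force: [-0.1, -0.5, -0.6]
width: 15.3
```

>>> {"method": "jog_arm", "body": {
  "travel": [
    [-0.002, 0.1, 0],
    [-0.005, 0.171, 0],
    [-0.005, 0.171, -0.04],
    [-0.005, 0.171, -0.08],
    [-0.005, 0.171, -0.1],
    [-0.005, 0.171, -0.107],
    [-0.005, 0.171, -0.107],
    [-0.005, 0.171, -0.107],
    [-0.005, 0.171, -0.107],
    [-0.005, 0.171, -0.107]
  ],
  "dr": [
    [0, 0, 0],
    [0, 0, 0],
    [0, 0, 0],
    [0, 0, 0],
    [0, 0, 0],
    [0, 0, 0],
    [0, 0, 0],
    [0, 0, 0],
    [0, 0, 0],
    [0, 0, 0]
  ]
}}

```text
t: 49.9
ee_pos: [460.7, 166.9, 128.6]
orientation: [1.997, 2.424, 0.007]
ft_force: [0.9, -0.1, -0.3]
width: 14.8
```

```bash
python3 chk.py 462.8 167.3; python3 - <<'E'
from h import *
w=np.load("chk.npy",allow_pickle=True).item()
v,u=np.mgrid[0:420,0:560];R=w["extrinsics"][:3,:3];t=w["extrinsics"][:3,3];Z=w["range_z"]
P=(np.stack([(u-w["cx"])/w["fx"]*Z,(v-w["cy"])/w["fy"]*Z,Z],-1)-t)@R
for n,c in(("drift",(416,97)),("boltA",(498,92.7))):
    k=(np.hypot(P[...,0]-c[0],P[...,1]-c[1])<14)&(P[...,2]>80)&(P[...,2]<115);q=P[k]
    print(n,len(q),np.percentile(q,[50,95],axis=0).round(1) if len(q) else"")
E
```

```text
[460.6 167.  128.5] 14.731494192354377
pred 276 226 tip [276.2 237.1] below [276.3 222.9]
origin 250 200
----------------------------------------------------
----------------------------------------------------
----------------------------------------------------
----------------------------------------------------
----------------------------------------------------
----------------------------------------------------
----------------------------------------------------
----------------------------------------------------
----------------------------------------------------
----------------------------------------------------
----------------------------------------------------
----------------------------------------------------
----------------------------------------------------
----------------------------------------------------
----------------------------------------------------
-----------------------#########--------------------
---------------------#############------------------
--------------------###----------###----------------
-------------------###--oooooooo--###----
[... 955 characters left out ...]
----------
----------------------------------------------------
-------------------------oooooo---------------------
------------------------ooooooo---------------------
-----------------------ooooooooo--------------------
-----------------------o------oo--------------------
-------------------------####-----------------------
----------------------#############-----------------
-------------------##################---------------
----------..-----#####################--------------
--------....----########################-----..-----
--------....---##########################----....---
drift 1008 [[415.2 100.1 100.3]
 [422.2 105.7 101.7]]
boltA 342 [[491.9  94.5  88.7]
 [495.3 100.8  91.4]]
```

Hole B's centre at (277,225) matches the projected bolt tip. Bolt A and the drift have their tops at 90 mm and 100 mm, as they should. Inserting now.

>>> {"method": "jog_arm", "body": {
  "travel": [
    [0, 0, -0.02],
    [0, 0, -0.04],
    [0, 0, -0.06],
    [0, 0, -0.07],
    [0, 0, -0.08],
    [0, 0, -0.084],
    [0, 0, -0.088],
    [0, 0, -0.089],
    [0, 0, -0.089],
    [0, 0, -0.089]
  ],
  "dr": [
    [0, 0, 0],
    [0, 0, 0],
    [0, 0, 0],
    [0, 0, 0],
    [0, 0, 0],
    [0, 0, 0],
    [0, 0, 0],
    [0, 0, 0],
    [0, 0, 0],
    [0, 0, 0]
  ]
}}

```text
t: 50.95
ee_pos: [460.8, 167.0, 93.1]
orientation: [1.996, 2.424, 0.008]
ft_force: [-0.4, -0.5, -0.0]
width: 14.4
```

>>> {"method": "jog_arm", "body": {
  "travel": [
    [0, 0, -0.004],
    [0, 0, -0.008],
    [0, 0, -0.012],
    [0, 0, -0.015],
    [0, 0, -0.017],
    [0, 0, -0.018],
    [0, 0, -0.019],
    [0, 0, -0.02],
    [0, 0, -0.02],
    [0, 0, -0.02]
  ],
  "dr": [
    [0, 0, 0],
    [0, 0, 0],
    [0, 0, 0],
    [0, 0, 0],
    [0, 0, 0],
    [0, 0, 0],
    [0, 0, 0],
    [0, 0, 0],
    [0, 0, 0],
    [0, 0, 0]
  ]
}}

```text
t: 51.95
ee_pos: [460.8, 167.0, 85.1]
orientation: [1.997, 2.424, 0.008]
ft_force: [-1.0, 0.0, -1.2]
width: 14.5
```

>>> {"method": "jog_arm", "body": {
  "travel": [
    [0, 0, -0.004],
    [0, 0, -0.008],
    [0, 0, -0.012],
    [0, 0, -0.017],
    [0, 0, -0.022],
    [0, 0, -0.027],
    [0, 0, -0.032],
    [0, 0, -0.036],
    [0, 0, -0.039],
    [0, 0, -0.04]
  ],
  "dr": [
    [0, 0, 0],
    [0, 0, 0],
    [0, 0, 0],
    [0, 0, 0],
    [0, 0, 0],
    [0, 0, 0],
    [0, 0, 0],
    [0, 0, 0],
    [0, 0, 0],
    [0, 0, 0]
  ]
}}

```text
t: 52.95
ee_pos: [461.2, 167.1, 69.1]
orientation: [1.996, 2.424, 0.009]
ft_force: [2.2, 0.1, 1.2]
width: 14.9
```

>>> {"method": "jog_arm", "body": {
  "travel": [
    [0.001, 0, -0.001],
    [0.001, 0, -0.0015],
    [0.001, 0, -0.002],
    [0.001, 0, -0.0025],
    [0.001, 0, -0.003],
    [0.001, 0, -0.003],
    [0.001, 0, -0.003],
    [0.001, 0, -0.003],
    [0.001, 0, -0.003],
    [0.001, 0, -0.003]
  ],
  "dr": [
    [0, 0, 0],
    [0, 0, 0],
    [0, 0, 0],
    [0, 0, 0],
    [0, 0, 0],
    [0, 0, 0],
    [0, 0, 0],
    [0, 0, 0],
    [0, 0, 0],
    [0, 0, 0]
  ]
}}

```text
t: 53.95
ee_pos: [461.6, 167.1, 68.2]
orientation: [1.996, 2.424, 0.009]
ft_force: [0.8, -0.6, 5.6]
width: 14.7
```

>>> {"method": "jog_arm", "body": {
  "travel": [
    [0, 0, 0],
    [0, 0, 0],
    [0, 0, 0],
    [0, 0, 0.03],
    [0, 0, 0.12],
    [0, 0, 0.24],
    [0, 0, 0.35],
    [-0.05, -0.08, 0.42],
    [-0.1, -0.13, 0.42],
    [-0.1, -0.13, 0.42]
  ],
  "dr": [
    [0, 0, 0],
    [0, 0, 0],
    [0, 0, 0],
    [0, 0, 0],
    [0, 0, 0],
    [0, 0, 0],
    [0, 0, 0],
    [0, 0, 0],
    [0, 0, 0],
    [0, 0, 0]
  ],
  "hand": -0.1
}}

```text
t: 54.95
ee_pos: [419.4, 113.5, 237.5]
orientation: [1.997, 2.422, 0.009]
ft_force: [-0.0, 0.1, 0.5]
width: 39.4
```

```bash
python3 - <<'E'
from h import *
o=telemetry.get_obs();print(o["t"],o["ee_pos"].round(1),o["width"],o["ft_force"].round(1))
w=get("wrist")
v,u=np.mgrid[0:420,0:560];R=w["extrinsics"][:3,:3];t=w["extrinsics"][:3,3];Z=w["range_z"]
P=(np.stack([(u-w["cx"])/w["fx"]*Z,(v-w["cy"])/w["fy"]*Z,Z],-1)-t)@R
for n,c,h in(("drift",(416,97),38),("boltA",(498,93),28),("boltB",(462,167),28)):
    k=(np.hypot(P[...,0]-c[0],P[...,1]-c[1])<14)&(abs(P[...,2]-62-h)<5);q=P[k]
    print(n,len(q),q.mean(0).round(1),np.median(q[:,2]).round(1)) if len(q) else print(n,0)
k=(abs(P[...,2]-62)<6)&(np.hypot(P[...,0]-460,P[...,1]-119)<75);q=P[k];print("wood",len(q),np.linalg.lstsq(np.c_[q[:,:2],np.ones(len(q))],q[:,2],rcond=None)[0],np.median(q[:,2]))
E
```

```text
54.95 [419.4 113.5 237.5] 39.38460705055488 [-0.   0.1  0.5]
drift 286 [415.5  97.4 100.3] 100.5
boltA 172 [496.1  95.7  90. ] 90.4
boltB 26 [462.2 160.7  88.8] 89.0
wood 14018 [2.22724009e-04 4.32623897e-04 6.27037604e+01] 62.811659620345914
```

```bash
python3 -c "
from workcell import ticket;print(ticket.close_job())"
```

```text
the job is handed in; nothing more can be done
None
```

The job is done and handed in at about 55 s: the drift stands through the top into the ring, and both thumb bolts are in the other two holes. The hand-in gives no verdict.

**Drift:** On the first try the drift pivoted in the jaws and the top hardly turned. I let go, regripped it upright with the jaws along the direction of turning, and eased the top round in lifted steps with light probes. I passed a ring hole once and came back to one. The drift then slid in freely and its collar seated at about 9 N.

**Bolts:** Both went in with no resistance until their collars seated, at about 6–8 N.

**Last checks:**

| Check | Measured (mm) | Expected (mm) |
|---|---|---|
| Drift top height | 100.5 | 100 |
| Bolt A top height | 90.4 | 90 |
| Bolt B top height | 89.0 | 90 |
| Wood face height | 62.8 | 62 |

- **Top:** it measured flat, and the hand was clear of everything with near-zero force.
- **Highest push:** the most I saw was about 13 N, during one probe of the ring. Forces are only reported at the end of each move, so brief peaks in between were not measured.
- **Weaker points:** bolt B was partly hidden in the last view. For it I rely on the seating force and height, which agreed with the first bolt. I did not measure the jars again, though no move came near them.

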